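# Put the sliding lid back on the lunchbox

## Task

The thin yellow lid of the purple lunchbox lies flat on the low pale green folding stand: slide it until about a third of it hangs over the stand's open edge (the side without a rim), leave it resting there flat, then grip it by the overhanging end and pick it up. Slide it into the lunchbox's channel from the open mouth and push it over the stiff ridge until it is fully home against the end wall. Do not drop the lid, and leave the bottle, the plates and the cutlery where they are.

Things in the scene. Friction and masses are not known exactly. Their poses are not given: they have to be found in the camera images.
- lid_center (a point): Centre of the loose yellow lid: plain flat plastic panel, 62 mm (its x) by 130 mm (its y) by 4 mm thick (z up), about 50 g, both ends alike. It starts flat and wholly on the stand, its y within 0.2 rad of the stand's y. Pressed from above with 4 to 15 N it can be dragged along. Lying flat it is too thin to grip well; its overhanging end can be gripped from above across the 62 mm.
- stand_edge (a point): Middle of the open edge of the fixed low pale green folding stand, at its top surface, 85 mm above the table; axes are the stand's. The top, 170 mm (x) by 220 mm (y), 12 mm thick, reaches from here towards +y; x runs along the edge. The other three sides have a rim 8 mm wide, 10 mm high. This (-y) side is open, free beyond and below; the legs stand 60 mm in from it.
- lid_home (a point): Where the lid's centre lies when home in the fixed purple lunchbox (60 mm high), 52 mm above the table; axes are the lunchbox's. The channel runs along y: mouth at y = -79 mm, end wall at +65 mm. The lid lies level on two side ledges 2 mm below this point (10 mm wide, 46 mm clear between them), between side walls 66 mm apart. A second open compartment lies at x = 39 to 99 mm.
- mouth (a point): Mouth of the lunchbox's channel, in the middle, at ledge height (50 mm above the table); same axes. The lid enters here moving towards +y. The side walls flare to 76 mm apart in the last 20 mm and jut out 5 mm. The first 20 mm of the ledges are open above, then sloping lead-ins, and from 31 mm in, lips that leave a slot 6 mm high. When home the lid's rear end lies 14 mm inside the mouth.
- thumb_gap (a point): Middle of the cut-down front wall below the mouth, 36 mm above the table: between the ledges (46 mm) there is free room above it, so that closed fingers can follow the lid's rear end into the mouth, tips a little below ledge height.
- ridge_top (a point): Top of the sprung grey ridge, a bar across the channel near its end, standing 4.5 mm above the ledges and giving way downwards. The lid's front meets it about 20 mm before home and needs a push of some 5 to 15 N to ride over it; then it goes on to the end wall and friction keeps it there.
- bottle_center (a point): Centre of a small green glass bottle with a white cap, 56 mm diameter, 130 mm tall, standing; bystander
- plate_low: Lower of two stacked melamine plates, 170 mm diameter, 16 mm high each; origin at the centre of its underside; bystander
- plate_top: Upper of the two plates; origin at the centre of its underside; bystander
- cutlery_center (a point): Centre of a green clip holder, 46 by 70 by 22 mm, with a steel spoon and fork about 205 mm long lying along its y; bystander

How it is judged:
On the way, in this order (a step that is already met when the one before it is completed fails the run):
1. the lid lies flat on the stand, at rest, with at least 20 mm of it over the open edge (y of lid_center in the frame of stand_edge between -0.005 and 0.045 m and z of lid_center in the frame of stand_edge between -0.003 and 0.006 m and x of lid_center in the frame of stand_edge between -0.085 and 0.085 m and angle between lid_center's own z axis and vertical below 0.08 rad and linear speed of lid below 0.03 m/s), for 0.2 s.
2. the lid is picked up: its centre at least 20 mm above the stand's top (z of lid_center in the frame of stand_edge above 0.02 m), for 0.1 s.
At the end, for the whole second after the job is handed in: The lid is at rest in the lunchbox's channel, pushed over the ridge and home: its centre within 5 mm of the home point along and across the channel, within 5 to 6 mm of it in height, and its long axis along the channel within 0.08 rad (y of lid_center in the frame of lid_home between -0.005 and 0.005 m and x of lid_center in the frame of lid_home between -0.005 and 0.005 m and z of lid_center in the frame of lid_home between -0.005 and 0.006 m and angle between the y axis of lid_center and the y axis of lid_home, either way round below 0.08 rad and linear speed of lid below 0.01 m/s); the robot touches nothing.
It fails at once if the lid is dropped: its centre falls below 35 mm above the table (height (world z) of lid_center below 0.035 m).
It fails at once if the bottle is moved by more than 20 mm (distance of bottle_center from where it was at the start of the episode above 0.02 m).
It fails at once if the lower plate is moved by more than 20 mm (distance of plate_low from where it was at the start of the episode above 0.02 m).
It fails at once if the upper plate is moved by more than 20 mm (distance of plate_top from where it was at the start of the episode above 0.02 m).
It fails at once if the cutlery is moved by more than 20 mm (distance of cutlery_center from where it was at the start of the episode above 0.02 m).
It also fails if it takes over 72 s, if anything falls off the work surface, if the arm or the gripper's body presses on something with over 40 N, if the wrist force passes 120 N, or if a joint passes its speed limit or range.

## Robot

A 6-joint arm with a two-finger parallel gripper is mounted at the origin on the work surface. World frame = base frame: x ahead of the robot, y to its left, z up, the work surface at z = 0. Lengths are in m, angles in rad, forces in N, time in s.
With the tool pointing down it reaches from about 0.35 to 0.8 m from the base axis. Payload 7.3 kg.
Tool frame: the origin (TCP) lies on the centre line of the jaws, within the pads' length; the fingertips stand 14 mm ahead of it and the grasp point (between the pads) lies 5 mm behind it; x points along the fingers, z is the direction in which the jaws open and shut, and the axes are right-handed (so a half turn about x gives the same grasp; the last joint's range is limited). The gripper opens to 85 mm and grips with 20 to 120 N. Pads are 22 mm wide; open, the fingers measure 114 mm over their backs; the gripper's body (76 mm by 85 mm) begins 54 mm behind the grasp point. The pads swing forward as they close: fully open they stand 13 mm farther back than shut.
Start: joints at [0.978, 0.342, 1.524, -0, 1.275, -0.146], TCP at [0.227, 0.473, 0.245] pointing down, gripper open.
Joint ranges: [-2.53, 2.53], [-0.77, 2.02], [0.04, 2.7], [-1, 4.14], [0.28, 2.66], [-3.11, 3.11]. Speed limits (rad/s): [2.57, 2.57, 3.14, 3.14, 3.14, 3.14].

## Interface

Orientations are given as a unit quaternion [w, x, y, z].
In Python, from plant import sense, optics, order gives the robot as it stands. The module is installed in compiled form; this text tells all that it offers.
- The arm moves only by the tool send_rows, never from a script. Its argument "commands" is a list of rows, each an object of numbers: "tx", "ty", "tz": the shift along the tool's x, y, z in m; "turn": the turn about the tool's x in rad. In form: [{"tx": .., "ty": .., "tz": .., "turn": ..}, ...]. A call has 1 to 5 rows; each row is the pose to reach, as a shift and turn from the pose measured when the call began, along the tool's axes at that moment; what a row does not reach only later rows make up. A row lasts 1/8 s, in which the tool goes at most 62.5 mm and 10.7 degrees, less where a joint would pass 70% of its speed; a pose out of reach is approached as far as the arm can. A call with a gripper value outside its range is refused whole. "claw" is the gripper's target within -1 to 1 (fully open at 1, half-way at 0, shut at -1), set as the call begins (left out, the last holds). The fingers move at their own pace and stop on an object; "grip_force" is the grip in N (left out, the last holds). Time passes only in rows, so rows that repeat a pose let the fingers close. It gives the time, the measured TCP pose, the force and the opening at its end, in the units of the state.
- sense(): the state, without advancing time (a new reading comes with each control period).
- optics.read_camera(name): name is "side" or "top"; returns (picture, depth): 400x640x3 uint8, red, green, blue; 400x640 float32, m along the optical axis (not along the pixel's ray), 0 where there is no reading.
- optics.camera_model(name): a dict with "intrinsics" (3x3 intrinsics, pixels), "distortion" ([k1, k2, p1, p2, k3] as OpenCV has them; the pictures are not rectified), "rvec" (rotation vector, rad) and "tvec" (3), from world to camera coordinates, as OpenCV has them. Camera axes: x right, y down, z forward; pixel columns grow to the right and rows downward; lengths in m; the calibration is good to about 2 mm. A picture is of the moment at which its call begins. camera_model takes no time and is no camera call.
- order.close_job(): hands the job in, once; it reports no verdict.
The state is a dict: "clock": time; "qpos": joint angles; "joint_velocities": joint speeds; "joint_efforts": joint torques, N m; "tcp_pos": TCP position; "orientation": TCP orientation; "ft_force": force on the tool from outside, world axes, zero at the start; "wrist_torque": the same for the moment, N m; "finger_gap": finger opening in m.
Only numpy, scipy, OpenCV 4.12 (cv2) and the standard library are available. Lean on these libraries where they do the work, as an engineer would, in place of code of your own. Each camera call takes 0.05 s, during which the arm holds its last target.

## Working session

There is one attempt and no reset: what is moved stays moved. The work goes in short steps, Python scripts to look and compute and a tool call to move; the robot and the scene stay as the last step left them, time stands still between calls to the robot, and variables do not carry over. Pictures are saved under pics/ and viewed, and the job is handed in when it is done.

Besides the shell and the picture viewer there is one more tool, called after "Request:" in YAML: its name, and indented under it one key for each argument. send_rows: Moves the arm, as the interface text tells. Its arguments: {"type":"object","properties":{"commands":{"type":"array"},"claw":{"type":"number"},"grip_force":{"type":"number"}},"required":["commands"]}

```bash
mkdir -p pics
cat > h.py <<'E'
import numpy as np,cv2
from plant import sense,optics,order
def cam(n):
    m=optics.camera_model(n);K=np.array(m["intrinsics"],float);d=np.array(m["distortion"],float)
    R=cv2.Rodrigues(np.array(m["rvec"],float))[0];t=np.array(m["tvec"],float).ravel();return K,d,R,t
def shot(n,f):
    p,z=optics.read_camera(n);cv2.imwrite("pics/"+f+".png",p[:,:,::-1]);np.savez(""+f+".npz",p=p,z=z);return p,z
def ray(n,uv):
    K,d,R,t=cam(n);q=cv2.undistortPoints(np.array(uv,float).reshape(-1,1,2),K,d).reshape(-1,2)
    v=np.c_[q,np.ones(len(q))];return -R.T@t,v@R,v
def atz(n,uv,h):
    c,w,_=ray(n,uv);return c+w*((h-c[2])/w[:,2])[:,None]
def cloud(n,z):
    u,v=np.meshgrid(np.arange(640),np.arange(400));K,d,R,t=cam(n)
    q=cv2.undistortPoints(np.stack([u,v],-1).reshape(-1,1,2).astype(float),K,d).reshape(-1,2)
    P=(np.c_[q,np.ones(len(q))]*z.reshape(-1,1)-t)@R
    return P.reshape(400,640,3)
def proj(n,X):
    K,d,R,t=cam(n);return cv2.projectPoints(np.array(X,float).reshape(-1,1,3),cv2.Rodrigues(R)[0],t,K,d)[0].reshape(-1,2)
def crop(p,f,x0,y0,x1,y1,s):
    cv2.imwrite("pics/"+f+".png",cv2.resize(p[y0:y1,x0:x1,::-1],None,fx=s,fy=s,interpolation=cv2.INTER_CUBIC))
def st():
    s=sense();np.set_printoptions(precision=4,suppress=True)
    w,x,y,z=s["orientation"];from scipy.spatial.transform import Rotation as Ro
    R=Ro.from_quat([x,y,z,w]).as_matrix();print(s["clock"],"tcp",np.array(s["tcp_pos"]),"F",np.array(s["ft_force"]),"gap",s["finger_gap"]);print("R",R.tolist(),"q",np.array(s["qpos"]));return s,R
E
python3 - <<'E'
from h import *
st()
for n in("side","top"):
    shot(n,n+"0");K,d,R,t=cam(n);print(n,K[0,0],-R.T@t,R[2])
E
```

```text
0.0 tcp [0.2266 0.4731 0.2446] F [ 0.1742 -0.4066  0.2907] gap 0.0851447963529147
R [[-0.0008756793089867432, -0.9018385647758496, 0.4320722581568777], [-0.001273553266721017, 0.43207307917182347, 0.9018376973253313], [-0.999998805623199, 0.0002394535757768157, -0.001526896905626185]] q [ 0.978   0.3427  1.5251  0.      1.2754 -0.146 ]
side 401.6523718469918 [ 0.354  -0.5442  0.4872] [ 0.3836  0.7463 -0.544 ]
top 372.56098297749173 [0.6034 0.0033 0.8361] [ 0.0815  0.0311 -0.9962]
```

```bash
ls pics
```

```text
side0.png
top0.png
```

View pics/top0.png

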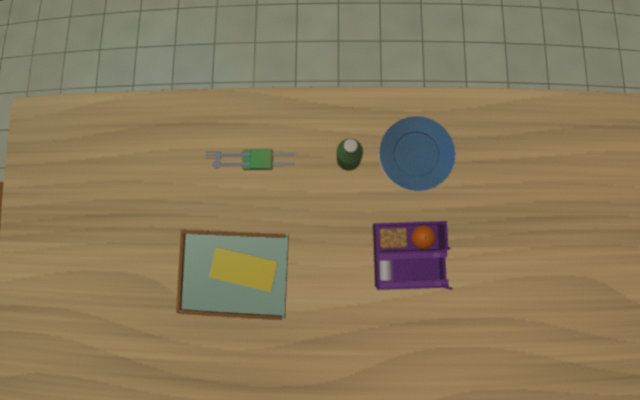

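View pics/side0.png

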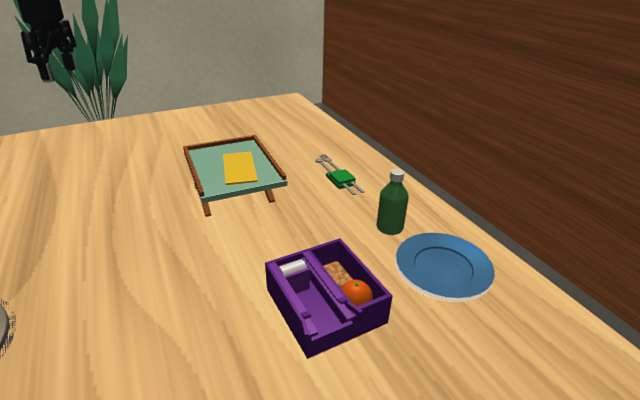

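Run:
```python
from h import *
p=np.load("top0.npz")["p"]
crop(p,"c1",170,220,300,325,6);crop(p,"c2",365,212,460,297,8)
p=np.load("side0.npz")["p"]
crop(p,"c3",255,230,400,360,5)
```

```text
(no output)
```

View pics/c1.png

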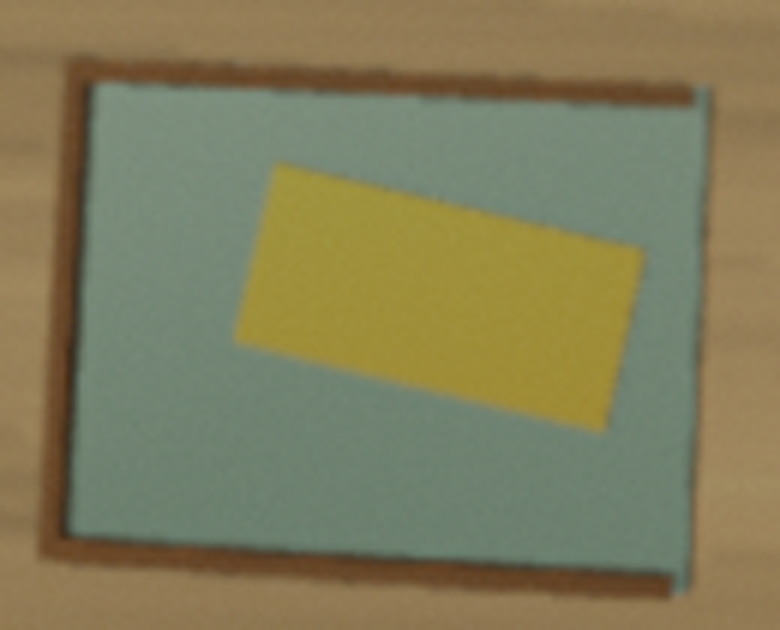

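View pics/c2.png

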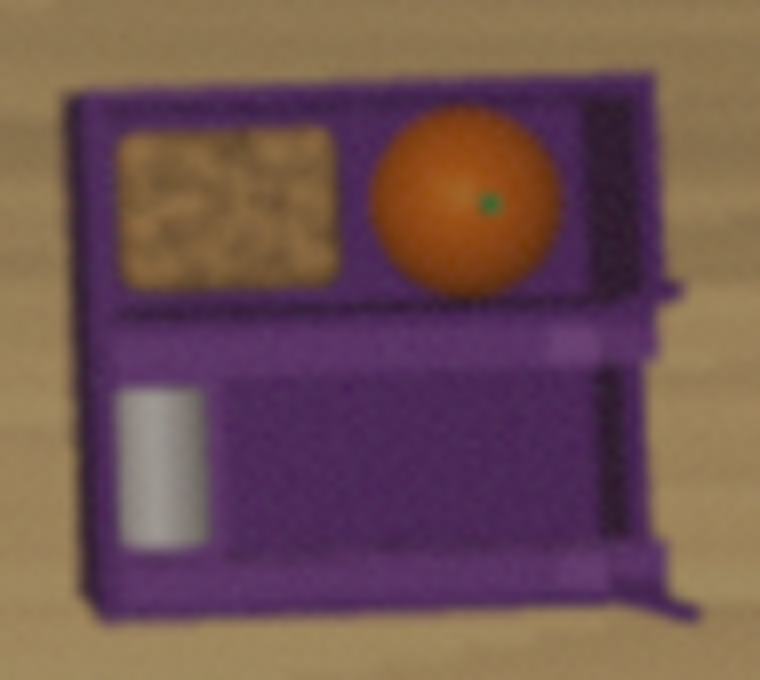

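View pics/c3.png

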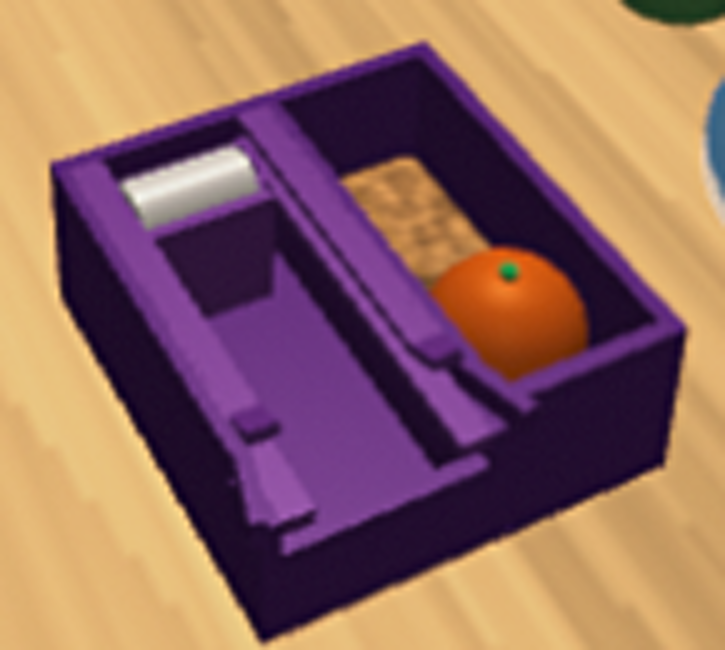

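Run:
```python
from h import *
f=lambda L,x,y,s:[(x+(a+.5)/s-.5,y+(b+.5)/s-.5) for a,b in L]
np.set_printoptions(precision=4,suppress=True)
e=atz("top",f([(711,88),(686,592)],170,220,6),.085);m=e.mean(0);d=e[0]-e[1];L=np.linalg.norm(d[:2]);print("edge",e,m,L,np.arctan2(d[1],d[0]))
l=atz("top",f([(274,163),(644,250),(605,432),(234,343)],170,220,6),.089);c=l.mean(0);print("lid",l,c)
ly=(l[0]+l[3]-l[1]-l[2])/2;lx=(l[0]+l[1]-l[2]-l[3])/2;print(ly,np.linalg.norm(ly),np.arctan2(-ly[0],ly[1]),lx,np.linalg.norm(lx),np.arctan2(lx[1],lx[0]))
print("box top corners z.06 TL,TR,BL; ",atz("top",f([(75,95),(655,73),(98,620)],365,212,8),.06))
print("lip inner z.06 upperL,R lowerL,R",atz("top",f([(225,377),(548,362),(225,563),(555,545)],365,212,8),.06))
print("front wall edge of channel z .036", atz("top",f([(645,365),(655,540)],365,212,8),.036))
print("side cam: lip inner upper", atz("side",f([(245,112),(430,355)],255,230,5),.06), "lower",atz("side",f([(125,190),(245,430)],255,230,5),.06))
print("side box corners z.06 farleft, far, right",atz("side",f([(52,163),(427,43),(687,325)],255,230,5),.06))
z=np.load("top0.npz")["z"];P=cloud("top",z)
for nm,(u,v) in dict(lid=(243,269),stand=(200,290),lip=(410,282),table=(330,340),ridge=(385,270),floor=(415,270),wall=(449,249)).items():print(nm,P[v,u])
z=np.load("side0.npz")["z"];P=cloud("side",z)
for nm,(u,v) in dict(lid=(238,168),stand=(205,165),table=(200,300)).items():print(nm,P[v,u])
```

```text
edge [[0.6048 0.1009 0.085 ]
 [0.4368 0.1074 0.085 ]] [0.5208 0.1041 0.085 ] 0.16809769375943373 -0.03834961401898942
lid [[0.578  0.249  0.089 ]
 [0.5506 0.1222 0.089 ]
 [0.4901 0.1345 0.089 ]
 [0.5172 0.2615 0.089 ]] [0.534  0.1918 0.089 ]
[0.0273 0.1269 0.    ] 0.1298200432395997 -0.21183745380907412 [ 0.0607 -0.0124  0.    ] 0.061907865159124886 -0.20149150001640467
box top corners z.06 TL,TR,BL;  [[ 0.6284 -0.0745  0.06  ]
 [ 0.6347 -0.2258  0.06  ]
 [ 0.4934 -0.0803  0.06  ]]
lip inner z.06 upperL,R lowerL,R [[ 0.5558 -0.1131  0.06  ]
 [ 0.5599 -0.1968  0.06  ]
 [ 0.5081 -0.113   0.06  ]
 [ 0.5129 -0.1983  0.06  ]]
front wall edge of channel z .036 [[ 0.5578 -0.2291  0.036 ]
 [ 0.5114 -0.2314  0.036 ]]
side cam: lip inner upper [[ 0.5579 -0.0864  0.06  ]
 [ 0.5622 -0.2045  0.06  ]] lower [[ 0.5091 -0.1046  0.06  ]
 [ 0.5038 -0.207   0.06  ]]
side box corners z.06 farleft, far, right [[ 0.4928 -0.0834  0.06  ]
 [ 0.629  -0.0796  0.06  ]
 [ 0.635  -0.2263  0.06  ]]
lid [0.534  0.1911 0.0881]
stand [0.4896 0.2801 0.0856]
lip [ 0.5083 -0.1484  0.0616]
table [0.3726 0.0162 0.0035]
ridge [ 0.5323 -0.0975  0.0572]
floor [ 0.528  -0.1699  0.0085]
wall [ 0.576  -0.2302  0.0605]
lid [0.5299 0.1816 0.0883]
stand [0.4721 0.2307 0.0841]
table [ 0.387  -0.06   -0.0007]
```

```bash
cat >> h.py <<'E'
def go(x,y,z,jaw=None):
    "tool-axis shift to the world TCP target; jaw = wanted world angle of jaw axis (mod pi)"
    s,R=st();d=np.array([x,y,z])-s["tcp_pos"];o=R.T@d;t=0
    if jaw is not None:
        a=np.arctan2(R[1,2],R[0,2]);t=-((jaw-a+np.pi/2)%np.pi-np.pi/2)
    print("shift",np.round(o,4),"len",np.linalg.norm(d),"turn",round(t,3))
E
python3 - <<'E'
from h import *
go(.537,.207,.15,-.207)
# overlay of lunchbox wireframe
p=np.load("top0.npz")["p"];q=np.load("side0.npz")["p"]
def box(x0,y0,a):
    c,s=np.cos(a),np.sin(a);B=lambda x,y,z:(x0+c*x-s*y,y0+s*x+c*y,z)
    return [(B(-36,-79,60),B(-36,68,60)) for _ in()]+[tuple(B(x/1e3,y/1e3,z/1e3) for x,y,z in l) for l in [((-36,-79,60),(-36,68,60)),((102,-79,60),(102,68,60)),((-36,68,60),(102,68,60)),((36,-79,60),(102,-79,60)),((-23,-48,60),(-23,65,60)),((23,-48,60),(23,65,60)),((-23,-79,50),(-23,-48,50)),((23,-79,50),(23,-48,50)),((-23,-79,36),(23,-79,36))]]
for n,im,(X0,Y0,X1,Y1),s in(("top",p,(365,212,460,297),8),("side",q,(255,230,400,360),5)):
    c=cv2.resize(im[Y0:Y1,X0:X1,::-1],None,fx=s,fy=s,interpolation=cv2.INTER_CUBIC)
    for a,b in box(.533,-.151,.044):
        uv=(proj(n,[a,b])-[X0,Y0]+.5)*s-.5
        cv2.line(c,tuple(int(v) for v in uv[0]),tuple(int(v) for v in uv[1]),(0,255,255),1)
    cv2.imwrite("pics/ov_%s.png"%n,c)
E
```

```text
0.1 tcp [0.2266 0.4732 0.2447] F [ 0.367  -0.0514  0.5476] gap 0.08561275947382412
R [[-0.0007620403375289131, -0.9018402320090331, 0.4320689935929412], [-0.0011476583311079702, 0.4320696232173926, 0.9018395220731542], [-0.9999990510869892, 0.00019137051368711688, -0.0013642589371061775]] q [ 0.978   0.3426  1.525  -0.      1.2754 -0.146 ]
shift [ 0.0948 -0.3949 -0.1058] len 0.4197000597089157 turn 1.331
```

View pics/ov_top.png

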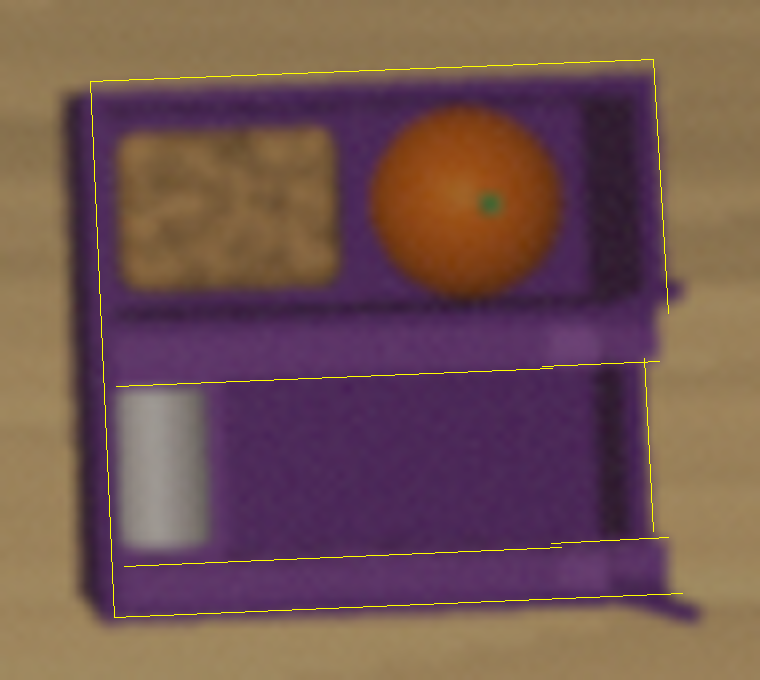

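View pics/ov_side.png

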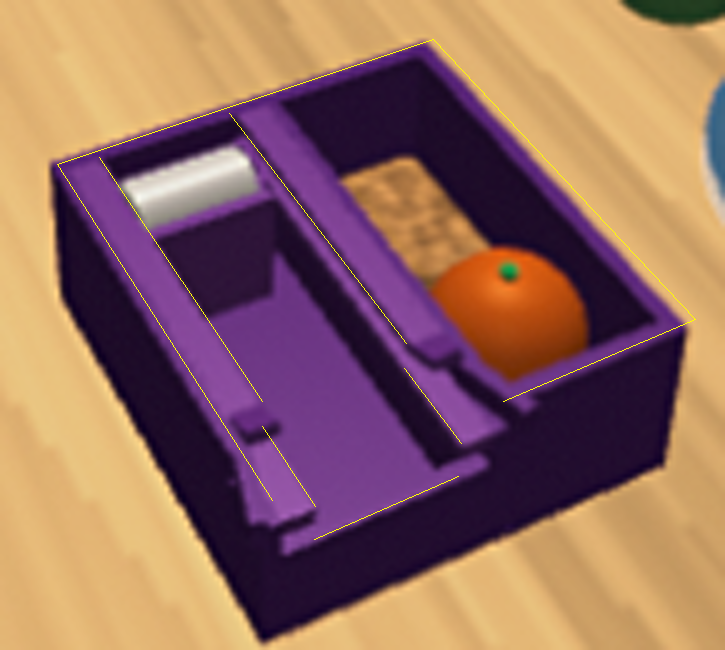

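Request:
send_rows:
  commands:
    - {"tx": 0.0, "ty": -0.055, "tz": -0.015, "turn": 0.17}
    - {"tx": 0.0, "ty": -0.11, "tz": -0.03, "turn": 0.34}
    - {"tx": 0.01, "ty": -0.165, "tz": -0.045, "turn": 0.51}
    - {"tx": 0.02, "ty": -0.22, "tz": -0.06, "turn": 0.68}
    - {"tx": 0.03, "ty": -0.275, "tz": -0.075, "turn": 0.85}
  claw: -1
  grip_force: 40

```text
clock: 0.72
tcp_pos: [0.4433, 0.2853, 0.2142]
orientation: [0.7, -0.095, 0.701, 0.094]
ft_force: [0.6, 0.8, 0.5]
finger_gap: 0.0002
```

```bash
python3 -c "
from h import *
go(.537,.207,.125,-.207)"
```

```text
0.725 tcp [0.4433 0.2853 0.2142] F [0.6477 0.849  0.5459] gap 0.00015105814475551435
R [[-0.0012010297309238416, -0.26514595281982245, 0.9642075405382672], [-0.0011775413611222474, 0.9642079424583152, 0.2651445965820261], [-0.9999985854609638, -0.0008169477162009442, -0.0014702627318648465]] q [ 0.4267  0.3738  1.5664 -0.0006  1.2029  0.1586]
shift [ 0.0892 -0.1002  0.0698] len 0.15122118968851983 turn 0.475
```

Request:
send_rows:
  commands:
    - {"tx": 0.03, "ty": -0.033, "tz": 0.023, "turn": 0.16}
    - {"tx": 0.06, "ty": -0.067, "tz": 0.046, "turn": 0.32}
    - {"tx": 0.089, "ty": -0.1, "tz": 0.07, "turn": 0.475}
    - {"tx": 0.089, "ty": -0.1, "tz": 0.07, "turn": 0.475}

```text
clock: 1.23
tcp_pos: [0.5374, 0.2049, 0.1221]
orientation: [0.701, 0.073, 0.705, -0.076]
ft_force: [-0.8, 0.9, 0.4]
finger_gap: 0.0002
```

```bash
python3 -c "
from h import *
go(.537,.207,.105,-.207)"
```

```text
1.225 tcp [0.5374 0.2049 0.1221] F [-0.7956  0.8579  0.419 ] gap 0.00018180901564371994
R [[-0.00604973496751382, 0.20917996322947424, 0.9778584476753978], [-0.0027211633852128464, 0.9778692783232094, -0.20919911515462183], [-0.9999779977462773, -0.003926511805859234, -0.005346637109869157]] q [ 0.2318  0.5564  1.5414 -0.0015  1.0503  0.4432]
shift [ 0.0171  0.002  -0.0007] len 0.017271578021226478 turn -0.004
```

Request:
send_rows:
  commands:
    - {"tx": 0.008, "ty": 0.002, "tz": 0, "turn": 0}
    - {"tx": 0.013, "ty": 0.002, "tz": 0, "turn": 0}
    - {"tx": 0.016, "ty": 0.002, "tz": 0, "turn": 0}
    - {"tx": 0.018, "ty": 0.002, "tz": 0, "turn": 0}

```text
clock: 1.72
tcp_pos: [0.5375, 0.2074, 0.1044]
orientation: [0.701, 0.073, 0.705, -0.075]
ft_force: [-0.6, 0.6, 0.6]
finger_gap: -0.0
```

Request:
send_rows:
  commands:
    - {"tx": 0.001}
    - {"tx": 0.002}
    - {"tx": 0.002}

```text
invalid input
```

Request:
send_rows:
  commands:
    - {"tx": 0.001, "ty": 0, "tz": 0, "turn": 0}
    - {"tx": 0.002, "ty": 0, "tz": 0, "turn": 0}
    - {"tx": 0.002, "ty": 0, "tz": 0, "turn": 0}

```text
clock: 2.1
tcp_pos: [0.5376, 0.2076, 0.1031]
orientation: [0.702, 0.073, 0.705, -0.075]
ft_force: [-1.7, 0.1, 4.1]
finger_gap: -0.0001
```

Request:
send_rows:
  commands:
    - {"tx": 0.0017, "ty": 0, "tz": 0, "turn": 0}
    - {"tx": 0.0017, "ty": -0.005, "tz": 0.001, "turn": 0}
    - {"tx": 0.0017, "ty": -0.011, "tz": 0.002, "turn": 0}
    - {"tx": 0.0017, "ty": -0.018, "tz": 0.003, "turn": 0}
    - {"tx": 0.0017, "ty": -0.025, "tz": 0.0043, "turn": 0}

```text
clock: 2.72
tcp_pos: [0.538, 0.1834, 0.1031]
orientation: [0.703, 0.074, 0.703, -0.074]
ft_force: [-0.3, 5.3, 6.6]
finger_gap: 0.0002
```

```bash
python3 -c "
from h import *
st()
p,z=shot('top','t1');crop(p,'t1c',170,220,300,325,6)"
```

```text
2.725 tcp [0.538  0.1834 0.1031] F [-0.2508  5.2879  6.6184] gap 0.00017046930943091134
R [[-0.000351677139951434, 0.20815885279641422, 0.9780949689706365], [0.0005104005063527733, 0.9780949394170559, -0.20815866299068408], [-0.999999807907238, 0.00042601552416703103, -0.0004502180147643031]] q [0.1934 0.5665 1.5861 0.0007 0.9893 0.4028]
```

View pics/t1c.png

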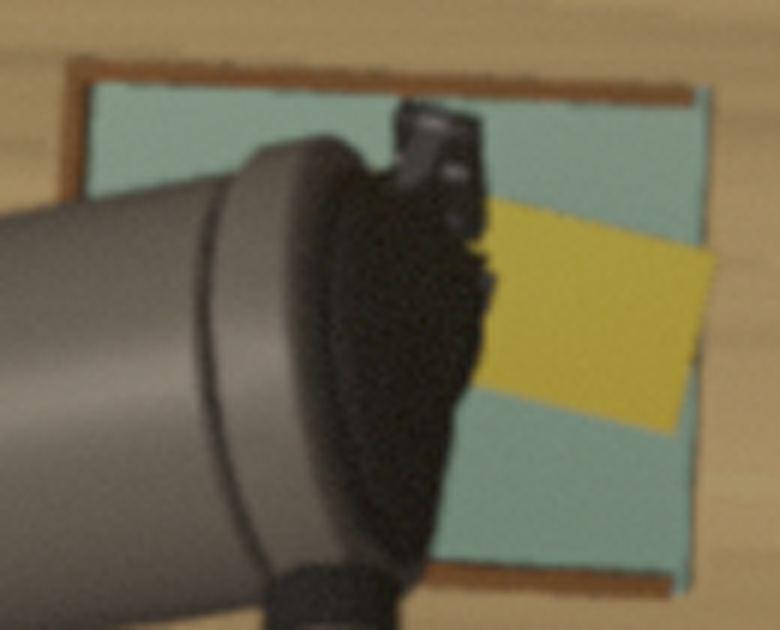

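Request:
send_rows:
  commands:
    - {"tx": 0.0015, "ty": -0.009, "tz": 0.0015, "turn": 0}
    - {"tx": 0.0015, "ty": -0.019, "tz": 0.003, "turn": 0}
    - {"tx": 0.0015, "ty": -0.03, "tz": 0.005, "turn": 0}
    - {"tx": 0.0015, "ty": -0.041, "tz": 0.007, "turn": 0}
    - {"tx": 0.0015, "ty": -0.042, "tz": 0.007, "turn": 0}

```text
clock: 3.4
tcp_pos: [0.5376, 0.1405, 0.1031]
orientation: [0.704, 0.075, 0.702, -0.074]
ft_force: [0.3, 5.1, 6.7]
finger_gap: -0.0002
```

```bash
python3 -c "
from h import *
st()
p,z=shot('top','t2');crop(p,'t2c',170,220,300,325,6)"
```

```text
3.4 tcp [0.5376 0.1405 0.1031] F [0.2518 5.1125 6.6925] gap -0.00021315062894459034
R [[0.003876625007257717, 0.20954682421478113, 0.9777909286959318], [0.0019074209781333173, 0.9777949477529937, -0.20955524783200352], [-0.9999906667183275, 0.002677426043770692, 0.003390850338021001]] q [0.1168 0.545  1.6274 0.0018 0.9651 0.327 ]
```

View pics/t2c.png

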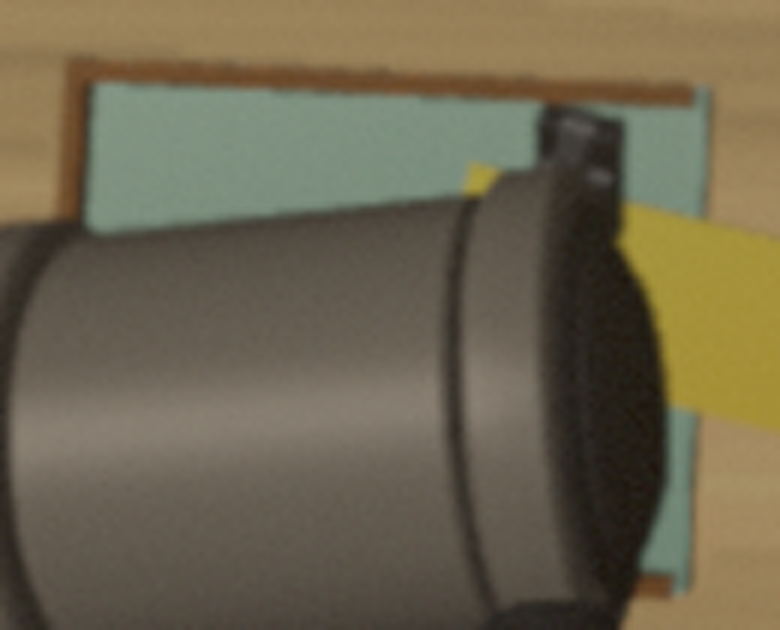

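Request:
send_rows:
  commands:
    - {"tx": -0.01, "ty": 0, "tz": 0, "turn": 0}
    - {"tx": -0.04, "ty": 0, "tz": 0, "turn": 0}
    - {"tx": -0.06, "ty": -0.025, "tz": 0, "turn": 0}
    - {"tx": -0.06, "ty": -0.07, "tz": 0, "turn": 0}
    - {"tx": -0.06, "ty": -0.12, "tz": 0, "turn": 0}
  claw: 1

```text
clock: 4.08
tcp_pos: [0.5121, 0.0222, 0.1635]
orientation: [0.705, 0.075, 0.702, -0.073]
ft_force: [0.1, -1.0, 0.1]
finger_gap: 0.0853
```

```bash
python3 -c "
from h import *
st()
p,z=shot('top','t3');crop(p,'t3c',170,220,300,325,6)
p,z=shot('side','s3');crop(p,'s3c',150,100,330,230,4)"
```

```text
4.075 tcp [0.5121 0.0222 0.1635] F [ 0.1271 -1.0495  0.1265] gap 0.08532937553299345
R [[0.00500910710855984, 0.2078157913122703, 0.9781551542200401], [0.001317319071533249, 0.9781652059026213, -0.20782467281809036], [-0.9999865866682608, 0.002329558485519828, 0.004625974580971248]] q [-0.1075  0.3996  1.6823  0.0021  1.0548  0.1008]
```

View pics/t3c.png

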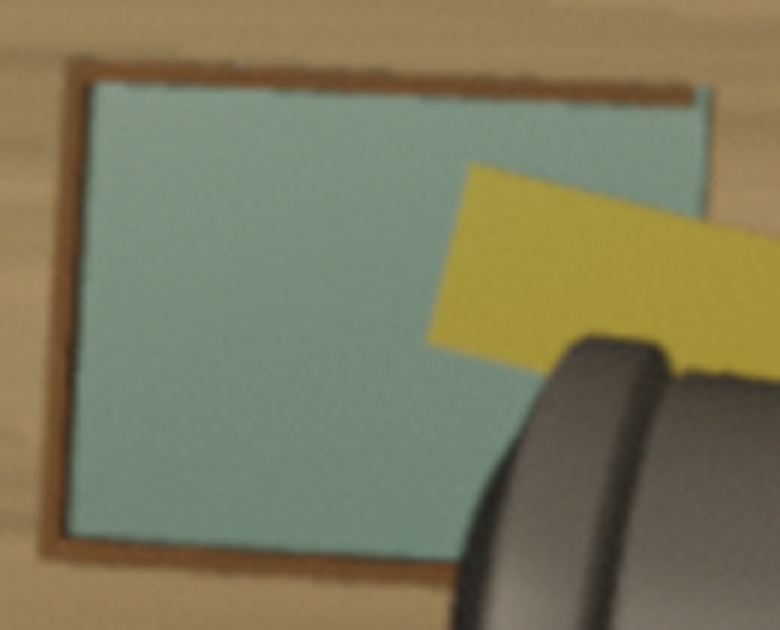

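View pics/s3c.png

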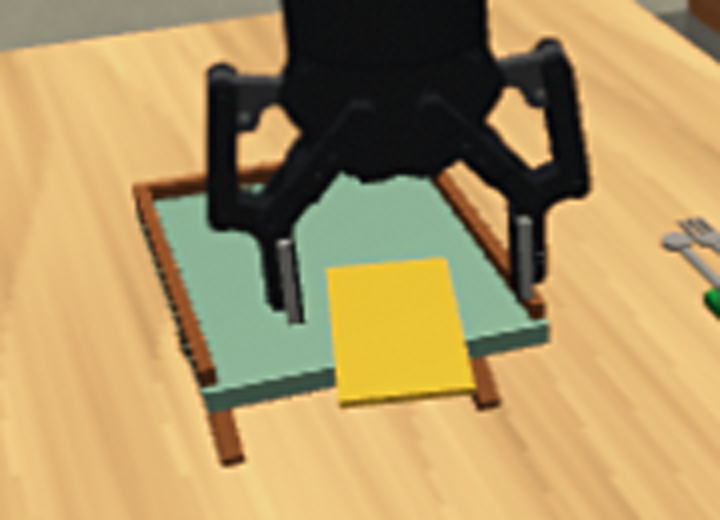

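```bash
python3 -c "
from h import *
f=lambda L,x,y,s:[(x+(a+.5)/s-.5,y+(b+.5)/s-.5) for a,b in L]
print(atz('top',f([(470,163),(428,343)],170,220,6),.089))
print(atz('side',f([(340,401),(474,388),(328,269),(445,259)],150,100,4),.089))
go(.524,.079,.15,-.207)
"
```

```text
[[0.57889545 0.18160241 0.089     ]
 [0.51855637 0.19480399 0.089     ]]
[[0.48979569 0.06617158 0.089     ]
 [0.54861295 0.05151787 0.089     ]
 [0.51896451 0.19041175 0.089     ]
 [0.57764826 0.17609735 0.089     ]]
4.175 tcp [0.5115 0.0194 0.1632] F [-0.9788  0.7751  0.3766] gap 0.08517256426662226
R [[0.0034964430338480512, 0.2129405615202628, 0.9770588990155846], [0.00029680215716279545, 0.9770646073802507, -0.21294286772126508], [-0.9999938433783433, 0.0010345357953545908, 0.0033530495220874257]] q [-0.1123  0.3995  1.6833  0.0008  1.0553  0.1019]
shift [ 0.0133  0.0609 -0.0005] len 0.062331964105433166 turn -0.008
```

Request:
send_rows:
  commands:
    - {"tx": 0.013, "ty": 0.03, "tz": 0.0, "turn": -0.008}
    - {"tx": 0.04, "ty": 0.058, "tz": 0.0, "turn": -0.008}
    - {"tx": 0.06, "ty": 0.058, "tz": 0.0, "turn": -0.008}
    - {"tx": 0.075, "ty": 0.058, "tz": 0.0, "turn": -0.008}
    - {"tx": 0.086, "ty": 0.058, "tz": 0.0, "turn": -0.008}

```text
clock: 4.8
tcp_pos: [0.5241, 0.0761, 0.0768]
orientation: [0.704, 0.073, 0.702, -0.073]
ft_force: [-0.2, -0.3, 0.1]
finger_gap: 0.0853
```

```bash
python3 -c "
from h import *
go(.5243,.076,.077,-.209)
p,z=shot('side','s4');crop(p,'s4c',150,100,330,230,4)"
```

```text
4.8 tcp [0.5241 0.0761 0.0768] F [-0.2199 -0.2926  0.1111] gap 0.08533824279931164
R [[0.003303589102272797, 0.20523585868733274, 0.9787069676915131], [0.00031697311040669585, 0.9787120443108549, -0.20523799319062339], [-0.9999944928983812, 0.000988245789402764, 0.0031682081953533503]] q [-0.0007  0.5445  1.7245  0.0004  0.8693  0.2058]
shift [-0.0002 -0.0001  0.0002] len 0.0003359377182424863 turn 0.002
```

View pics/s4c.png

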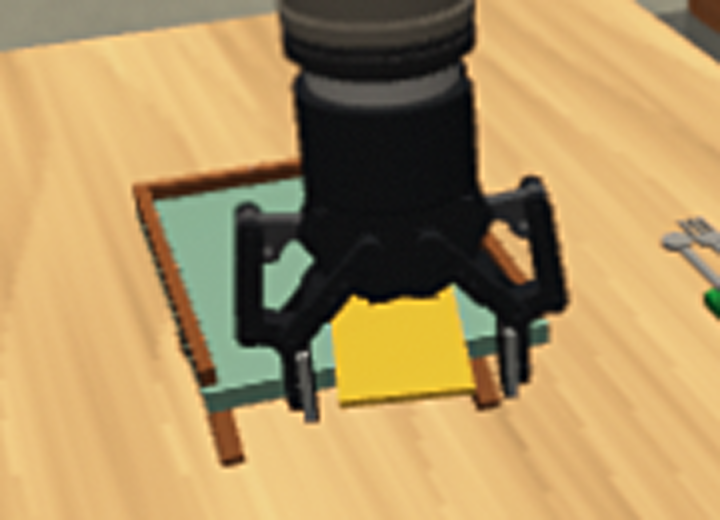

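Request:
send_rows:
  commands:
    - {"tx": 0, "ty": 0, "tz": 0, "turn": 0}
    - {"tx": 0, "ty": 0, "tz": 0, "turn": 0}
    - {"tx": 0, "ty": 0, "tz": 0, "turn": 0}
    - {"tx": 0, "ty": 0, "tz": 0, "turn": 0}
  claw: -1
  grip_force: 40

```text
clock: 5.35
tcp_pos: [0.5237, 0.0759, 0.0761]
orientation: [0.704, 0.073, 0.702, -0.073]
ft_force: [0.2, -0.7, 1.3]
finger_gap: 0.0603
```

Request:
send_rows:
  commands:
    - {"tx": -0.005, "ty": 0, "tz": 0, "turn": 0}
    - {"tx": -0.015, "ty": 0, "tz": 0, "turn": 0}
    - {"tx": -0.03, "ty": 0, "tz": 0, "turn": 0}
    - {"tx": -0.05, "ty": 0, "tz": 0, "turn": 0}
    - {"tx": -0.05, "ty": 0, "tz": 0, "turn": 0}

```text
clock: 5.98
tcp_pos: [0.5248, 0.0759, 0.1282]
orientation: [0.706, 0.073, 0.701, -0.073]
ft_force: [-0.2, -0.6, -0.5]
finger_gap: 0.061
```

```bash
python3 -c "
from h import *
st()
p,z=shot('side','s5');crop(p,'s5c',150,60,350,230,4)
shot('top','t5')"
```

```text
5.975 tcp [0.5248 0.0759 0.1282] F [-0.1925 -0.6345 -0.5049] gap 0.06100588364282111
R [[0.0067691260570523215, 0.20551292933722068, 0.9786309901120331], [0.00017594096393019898, 0.9786531519227877, -0.20551880029907355], [-0.9999770737257934, 0.0015633639460508747, 0.006588468408609216]] q [-0.0011  0.4716  1.6764  0.0002  0.9868  0.2058]
```

View pics/s5c.png

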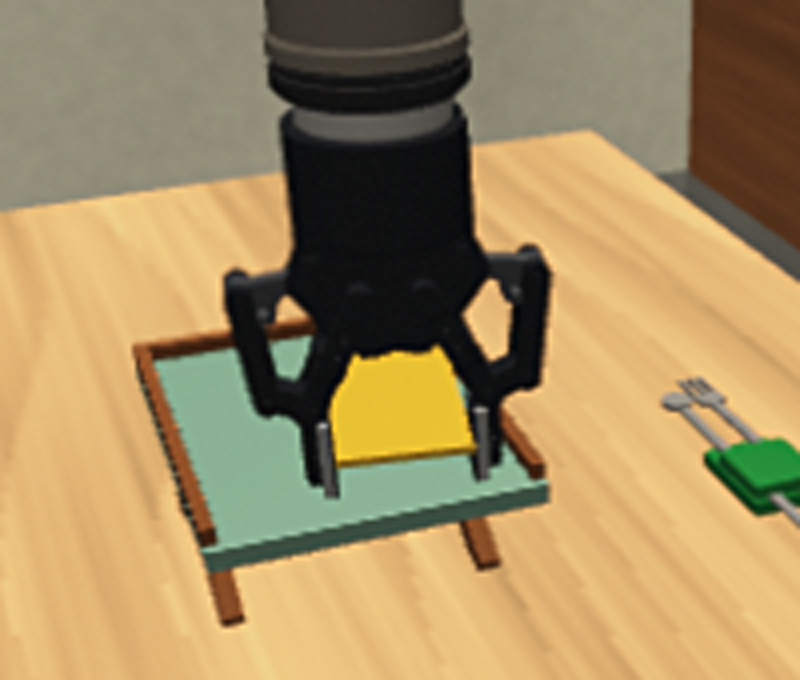

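View pics/t5.png

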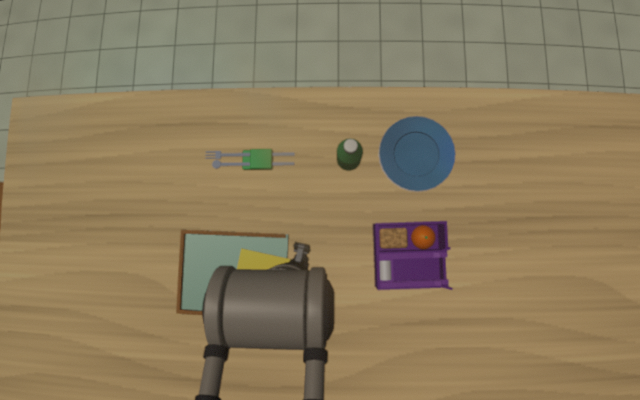

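Request:
send_rows:
  commands:
    - {"tx": -0.015, "ty": -0.03, "tz": 0.007, "turn": -0.03}
    - {"tx": -0.022, "ty": -0.075, "tz": 0.019, "turn": -0.08}
    - {"tx": -0.022, "ty": -0.12, "tz": 0.03, "turn": -0.13}
    - {"tx": -0.022, "ty": -0.17, "tz": 0.042, "turn": -0.18}
    - {"tx": -0.022, "ty": -0.215, "tz": 0.054, "turn": -0.25}

```text
clock: 6.7
tcp_pos: [0.5316, -0.1472, 0.1474]
orientation: [0.707, -0.016, 0.706, 0.016]
ft_force: [1.2, -0.7, -0.4]
finger_gap: 0.0606
```

```bash
python3 -c "
from h import *
go(.5425,-.365,.10,.043)
"
```

```text
6.7 tcp [ 0.5316 -0.1472  0.1474] F [ 1.2385 -0.7413 -0.3646] gap 0.06058496050990165
R [[0.0015573085188619884, -0.04474183871961599, 0.9989973686943148], [0.0007587585953050535, 0.9989983453838926, 0.04474069965521771], [-0.9999984995366598, 0.0006883227674710259, 0.0015896968882936346]] q [-0.4098  0.4847  1.5896  0.0015  1.0662 -0.4553]
shift [ 0.0473 -0.2181  0.0011] len 0.22315533711483349 turn 0.002
```

Request:
send_rows:
  commands:
    - {"tx": 0, "ty": -0.05, "tz": 0, "turn": 0}
    - {"tx": 0, "ty": -0.1, "tz": 0, "turn": 0}
    - {"tx": 0, "ty": -0.15, "tz": 0, "turn": 0}
    - {"tx": 0.02, "ty": -0.2, "tz": 0.001, "turn": 0}
    - {"tx": 0.047, "ty": -0.218, "tz": 0.001, "turn": 0}

```text
clock: 7.32
tcp_pos: [0.542, -0.3681, 0.0991]
orientation: [0.708, -0.015, 0.706, 0.015]
ft_force: [-0.6, 1.2, -0.8]
finger_gap: 0.0608
```

```bash
python3 -c "
from h import *
go(.5425,-.365,.10,.043)
p,z=shot('side','s6');p2,z=shot('top','t6');crop(p2,'t6c',360,205,560,345,4)"
```

```text
7.325 tcp [ 0.542  -0.3681  0.0991] F [-0.5873  1.1718 -0.7913] gap 0.060784901768736035
R [[0.002187935839264743, -0.04217914667272529, 0.9991076681332819], [-0.00028358416546687623, 0.9991099931924978, 0.04217986584744058], [-0.9999975662554307, -0.0003756179544621291, 0.0021740272233641833]] q [-0.714   0.7089  1.3167  0.0014  1.1141 -0.7567]
shift [-0.0009  0.003   0.0006] len 0.0032268317831674787 turn -0.001
```

View pics/s6.png

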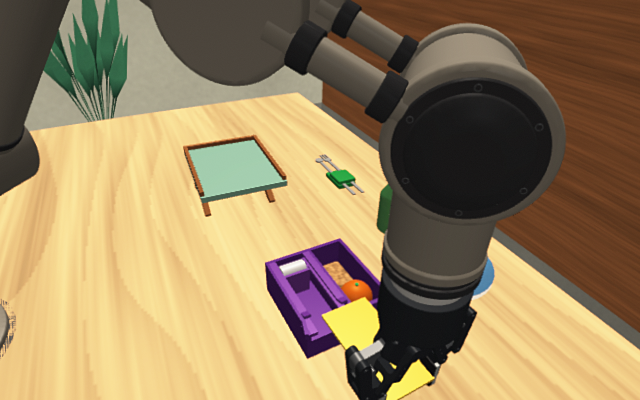

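View pics/t6c.png

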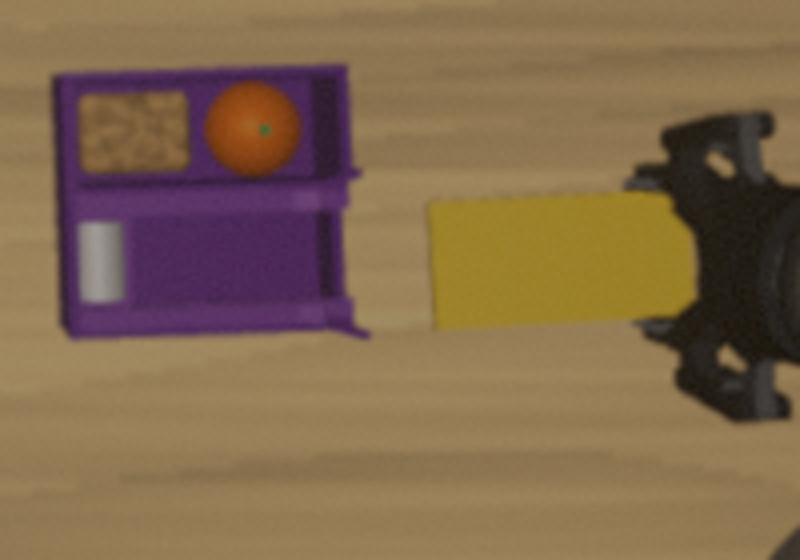

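```bash
python3 -c "
from h import *
p=np.load('s6.npz')['p'];crop(p,'s6c',290,270,480,400,4)
s,R=st();t=s['tcp_pos']
c=np.array(t)+R[:,1]*.049-R[:,0]*.011
for dy in(.065,-.0):
  for dx in(-.031,.031):
    X=c+R[:,2]*dx+R[:,1]*dy-R[:,0]*.002
    print(X,proj('top',X)[0]*4-[1440,820]+1.5,proj('side',X)[0]*4-[1160,1080]+1.5)
"
```

```text
7.425 tcp [ 0.5401 -0.3656  0.0956] F [-0.213   0.2321 -0.9949] gap 0.06078618249364485
R [[-0.004215750318530054, -0.042075269052200374, 0.9991055495709333], [0.005350939649848084, 0.9990991748999596, 0.04209757901689481], [-0.9999767971778724, 0.005523626381732191, -0.003986810439378319]] q [-0.7131  0.7119  1.3215  0.0014  1.1149 -0.7558]
[ 0.5044 -0.2531  0.1094] [435.6841 329.5534] [120.0032 180.7756]
[ 0.5663 -0.2505  0.1091] [428.7687 201.1205] [292.1501 110.17  ]
[ 0.5071 -0.318   0.109 ] [566.1878 322.8643] [233.7906 345.7905]
[ 0.5691 -0.3154  0.1088] [558.8322 195.1503] [416.4202 258.9261]
```

View pics/s6c.png

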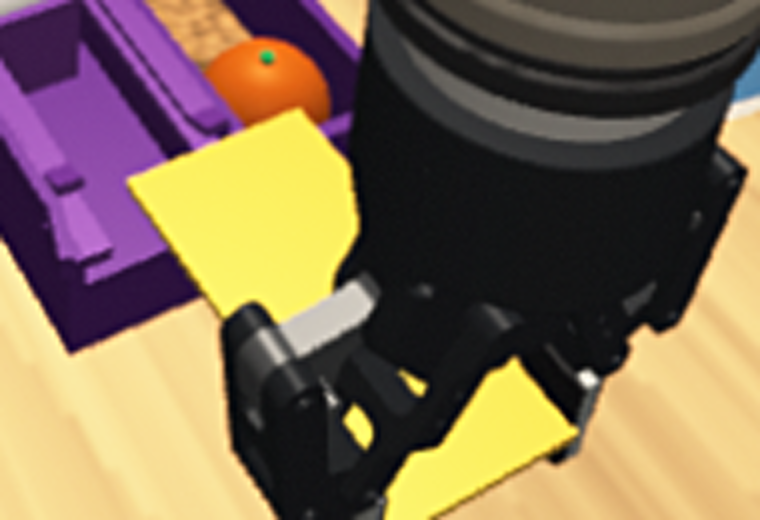

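```bash
python3 -c "
from h import *
go(.5422,-.365,.045,.043)
"
```

```text
7.425 tcp [ 0.5401 -0.3656  0.0956] F [-0.213   0.2321 -0.9949] gap 0.06078618249364485
R [[-0.004215750318530054, -0.042075269052200374, 0.9991055495709333], [0.005350939649848084, 0.9990991748999596, 0.04209757901689481], [-0.9999767971778724, 0.005523626381732191, -0.003986810439378319]] q [-0.7131  0.7119  1.3215  0.0014  1.1149 -0.7558]
shift [0.0506 0.0002 0.0023] len 0.05067346742907949 turn -0.001
```

Request:
send_rows:
  commands:
    - {"tx": 0.015, "ty": 0, "tz": 0.001, "turn": 0}
    - {"tx": 0.035, "ty": 0, "tz": 0.002, "turn": 0}
    - {"tx": 0.048, "ty": 0, "tz": 0.002, "turn": 0}
    - {"tx": 0.05, "ty": 0, "tz": 0.002, "turn": 0}
    - {"tx": 0.05, "ty": 0, "tz": 0.002, "turn": 0}

```text
clock: 8.05
tcp_pos: [0.5422, -0.3651, 0.0461]
orientation: [0.706, -0.013, 0.708, 0.017]
ft_force: [0.1, -0.1, -0.1]
finger_gap: 0.0608
```

```bash
python3 -c "
from h import *
go(.5422,-.365,.045,.043)
p,z=shot('side','s7');crop(p,'s7c',280,240,460,370,4);p,z=shot('top','t7');crop(p,'t7c',360,205,520,325,5)
go(.5422,-.365,.045,.043)
s,R=st();c=np.array(s['tcp_pos'])+R[:,1]*.049-R[:,0]*.011
for dx in(-.031,.031):
    X=c+R[:,2]*dx+R[:,1]*.065-R[:,0]*.002
    print(X,proj('top',X)[0]*5-[1800,1025]+2,proj('side',X)[0]*4-[1120,960]+1.5)
"
```

```text
8.05 tcp [ 0.5422 -0.3651  0.0461] F [ 0.0805 -0.1054 -0.1439] gap 0.060811424032712835
R [[-0.0036213595496095707, -0.042506575467070776, 0.9990896240063126], [0.004894714452841856, 0.99908345324631, 0.04252405460270692], [-0.9999814635909198, 0.0050442533135316645, -0.0034099828549910005]] q [-0.7104  0.7721  1.355   0.0016  1.0204 -0.7537]
shift [ 0.0011  0.0001 -0.    ] len 0.0011504392437174482 turn -0.0
8.15 tcp [ 0.5423 -0.3654  0.0465] F [ 0.3216 -0.6083 -1.0306] gap 0.06096769249339601
R [[-0.0030469994651753374, -0.04224367004041126, 0.9991026914866041], [0.004343025613700736, 0.9990973477834486, 0.04225668918168686], [-0.9999859268623625, 0.0044678846891803466, -0.0028607837433520245]] q [-0.7107  0.7716  1.3547  0.0015  1.0204 -0.7537]
shift [ 0.0015  0.0004 -0.0001] len 0.0015984446549685031 turn -0.001
8.15 tcp [ 0.5423 -0.3654  0.0465] F [ 0.3216 -0.6083 -1.0306] gap 0.06096769249339601
R [[-0.0030469994651753374, -0.04224367004041126, 0.9991026914866041], [0.004343025613700736, 0.9990973477834486, 0.04225668918168686], [-0.9999859268623625, 0.0044678846891803466, -0.0028607837433520245]] q [-0.7107  0.7716  1.3547  0.0015  1.0204 -0.7537]
[ 0.5066 -0.2529  0.0601] [502.8131 390.5894] [163.0621 402.3017]
[ 0.5685 -0.2503  0.06  ] [494.7934 240.1833] [325.7739 330.7181]
```

View pics/s7c.png

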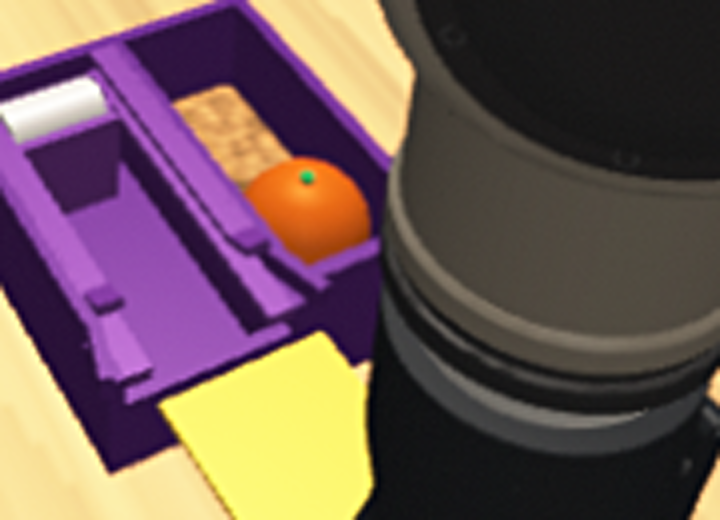

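View pics/t7c.png

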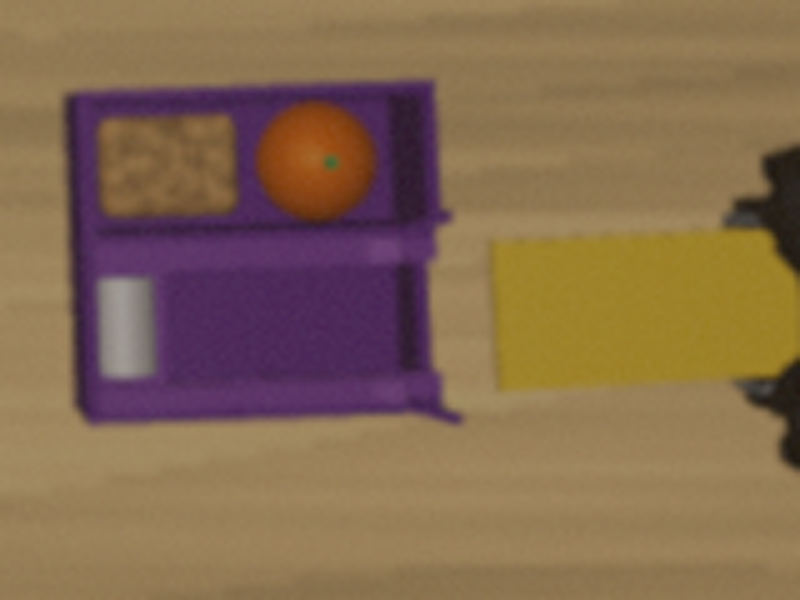

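Request:
send_rows:
  commands:
    - {"tx": 0.002, "ty": 0.004, "tz": 0, "turn": 0}
    - {"tx": 0.003, "ty": 0.012, "tz": 0, "turn": 0}
    - {"tx": 0.003, "ty": 0.02, "tz": 0, "turn": 0}
    - {"tx": 0.003, "ty": 0.028, "tz": 0, "turn": 0}
    - {"tx": 0.003, "ty": 0.034, "tz": 0, "turn": 0}

```text
clock: 8.78
tcp_pos: [0.5409, -0.3307, 0.0438]
orientation: [0.706, -0.014, 0.708, 0.017]
ft_force: [-0.2, -0.6, -1.0]
finger_gap: 0.0608
```

```bash
python3 -c "
from h import *
st()
p,z=shot('side','s8');crop(p,'s8c',260,230,440,360,4);p,z=shot('top','t8');crop(p,'t8c',360,205,520,325,5)
go(.5422,-.365,.045,.043)
"
```

```text
8.775 tcp [ 0.5409 -0.3307  0.0438] F [-0.1554 -0.5517 -1.0392] gap 0.06078457705236162
R [[-0.0030687179583812063, -0.04267235993803378, 0.9990844071785983], [0.004382366629200909, 0.9990789435836702, 0.04268558715146136], [-0.9999856888140046, 0.004509344193630194, -0.002878885569834011]] q [-0.6703  0.7447  1.4231  0.0018  0.9789 -0.714 ]
8.875 tcp [ 0.5409 -0.3306  0.0437] F [ 0.2178 -0.0463 -0.4008] gap 0.0608556434433413
R [[-0.003252156827132646, -0.04301176241721549, 0.9990692727582691], [0.0045943409280821725, 0.9990633690881501, 0.0430264636900495], [-0.9999841576282138, 0.004729993657459575, -0.0030515000560558114]] q [-0.6702  0.7448  1.423   0.0019  0.9792 -0.7143]
shift [-0.0014 -0.0344 -0.0002] len 0.0344196578477239 turn 0.0
```

View pics/s8c.png

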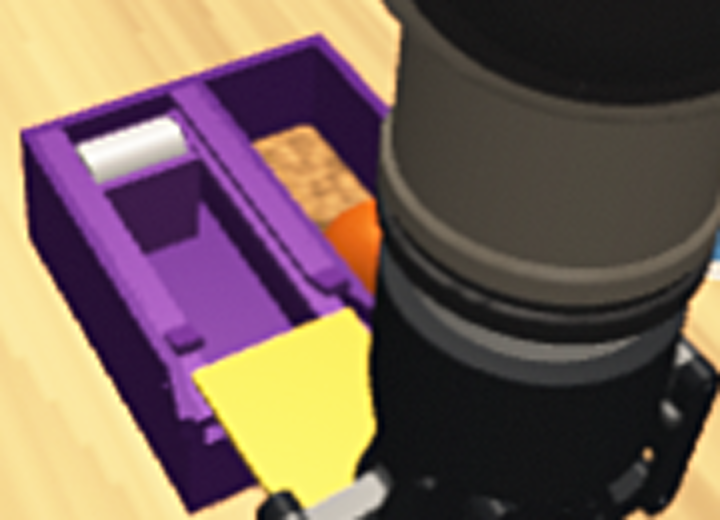

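View pics/t8c.png

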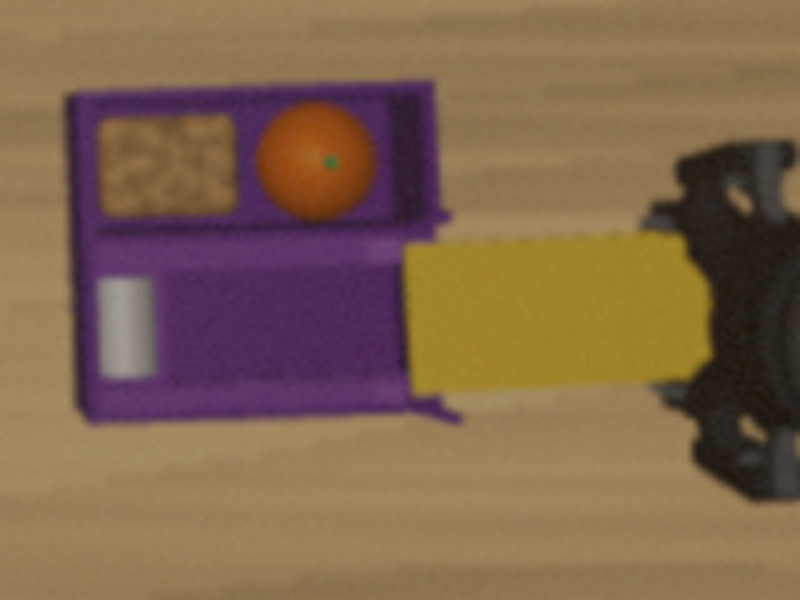

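Request:
send_rows:
  commands:
    - {"tx": 0.001, "ty": 0, "tz": 0, "turn": 0}
    - {"tx": 0.002, "ty": 0.0, "tz": 0, "turn": 0}
    - {"tx": 0.002, "ty": 0.0, "tz": 0, "turn": 0}

```text
clock: 9.25
tcp_pos: [0.5408, -0.3308, 0.0416]
orientation: [0.706, -0.013, 0.708, 0.017]
ft_force: [-0.1, 0.4, -0.5]
finger_gap: 0.0605
```

Request:
send_rows:
  commands:
    - {"tx": 0.0003, "ty": 0.005, "tz": 0, "turn": 0}
    - {"tx": 0.0003, "ty": 0.01, "tz": 0, "turn": 0}
    - {"tx": 0.0003, "ty": 0.015, "tz": 0, "turn": 0}
    - {"tx": 0.0003, "ty": 0.02, "tz": 0, "turn": 0}
    - {"tx": 0.0003, "ty": 0.025, "tz": 0, "turn": 0}

```text
clock: 9.88
tcp_pos: [0.5398, -0.3054, 0.0415]
orientation: [0.706, -0.013, 0.708, 0.017]
ft_force: [0.3, 0.8, -0.4]
finger_gap: 0.061
```

```bash
python3 -c "
from h import *
st()
p,z=shot('side','s9');crop(p,'s9c',260,230,440,360,4);p,z=shot('top','t9');crop(p,'t9c',360,205,520,325,5)
"
```

```text
9.875 tcp [ 0.5398 -0.3054  0.0415] F [ 0.2849  0.823  -0.365 ] gap 0.06101231819779423
R [[-0.0033399665878754425, -0.04288514258908159, 0.9990744262407613], [0.004660434822682771, 0.9990684812533959, 0.04290046751839591], [-0.9999835623501298, 0.004799407374619927, -0.003136991934487854]] q [-0.6392  0.7274  1.4692  0.0021  0.9505 -0.6834]
```

View pics/s9c.png

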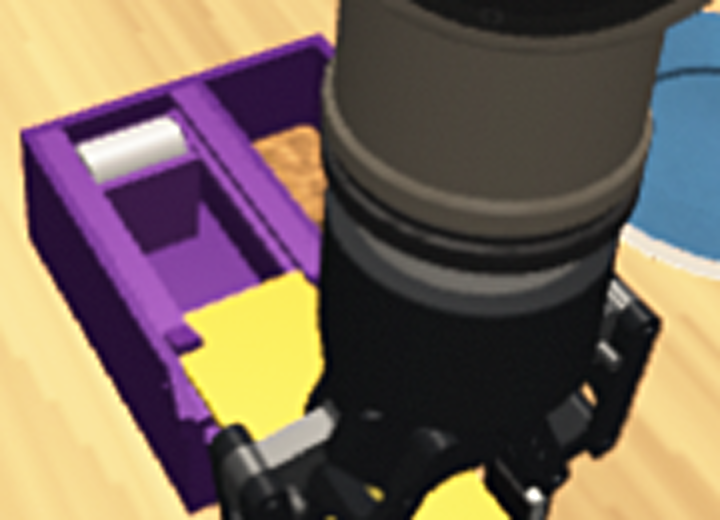

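View pics/t9c.png

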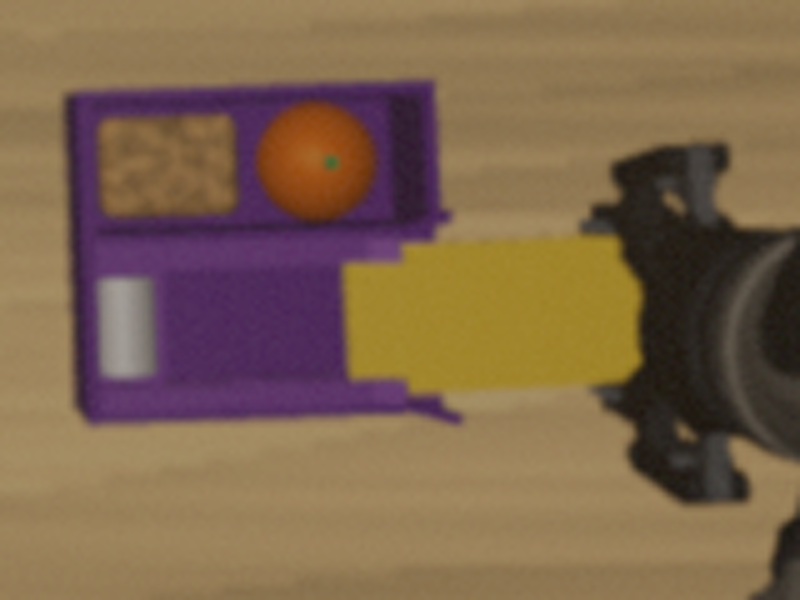

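Request:
send_rows:
  commands:
    - {"tx": 0.0, "ty": 0.008, "tz": 0, "turn": 0}
    - {"tx": 0.0, "ty": 0.018, "tz": 0, "turn": 0}
    - {"tx": 0.0, "ty": 0.028, "tz": 0, "turn": 0}
    - {"tx": 0.0, "ty": 0.038, "tz": 0, "turn": 0}
    - {"tx": 0.0, "ty": 0.046, "tz": 0, "turn": 0}

```text
clock: 10.6
tcp_pos: [0.5377, -0.2583, 0.0417]
orientation: [0.706, -0.014, 0.708, 0.017]
ft_force: [0.0, 0.5, -0.2]
finger_gap: 0.0607
```

```bash
python3 -c "
from h import *
st()
p,z=shot('side','s10');crop(p,'s10c',260,230,440,360,4);p,z=shot('top','t10');crop(p,'t10c',360,205,520,325,5)
"
```

```text
10.6 tcp [ 0.5377 -0.2583  0.0417] F [ 0.0275  0.4709 -0.1912] gap 0.060683294036756485
R [[-0.0036716513679687646, -0.04365792262179463, 0.9990397913839977], [0.00503230480009809, 0.9990330685955978, 0.0436761234642279], [-0.9999805972540823, 0.005187836236135692, -0.003448401159383052]] q [-0.5774  0.6934  1.5433  0.0028  0.9108 -0.6228]
```

View pics/t10c.png

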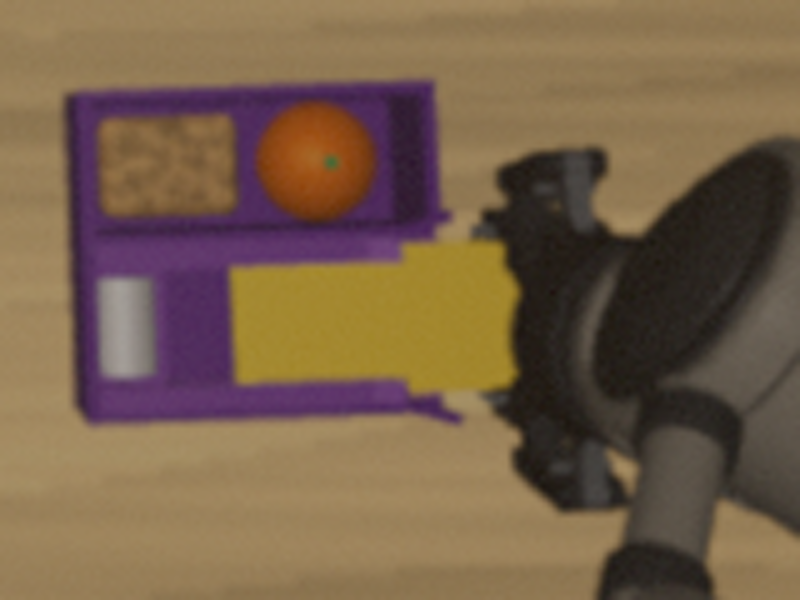

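View pics/s10c.png

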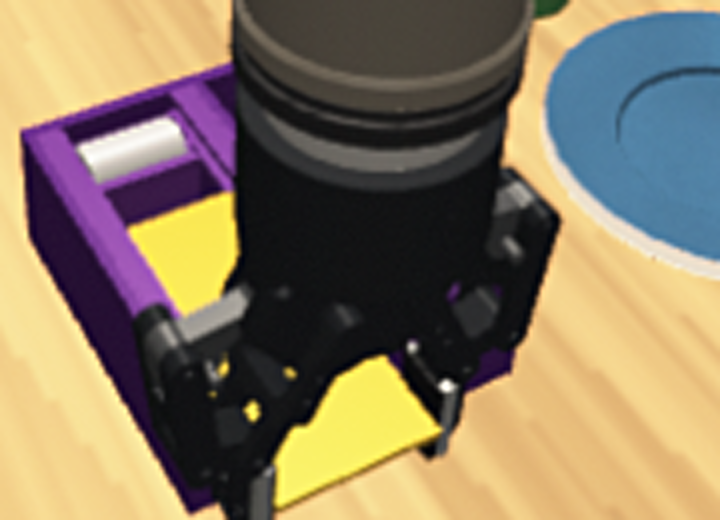

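Request:
send_rows:
  commands:
    - {"tx": 0, "ty": 0, "tz": 0, "turn": 0}
    - {"tx": 0, "ty": 0, "tz": 0, "turn": 0}
    - {"tx": -0.01, "ty": 0, "tz": 0, "turn": 0}
    - {"tx": -0.035, "ty": 0, "tz": 0, "turn": 0}
    - {"tx": -0.06, "ty": -0.005, "tz": 0, "turn": 0}
  claw: 1

```text
clock: 11.32
tcp_pos: [0.5382, -0.2635, 0.1029]
orientation: [0.706, -0.014, 0.708, 0.018]
ft_force: [-0.0, -0.6, 0.5]
finger_gap: 0.0854
```

Request:
send_rows:
  commands:
    - {"tx": 0, "ty": -0.03, "tz": 0, "turn": 0}
    - {"tx": 0, "ty": -0.06, "tz": 0, "turn": 0}
    - {"tx": 0, "ty": -0.065, "tz": 0, "turn": 0}
    - {"tx": 0, "ty": -0.065, "tz": 0, "turn": 0}
  claw: -1

```text
clock: 11.82
tcp_pos: [0.5409, -0.3282, 0.1026]
orientation: [0.706, -0.013, 0.708, 0.018]
ft_force: [-0.1, 0.2, -0.7]
finger_gap: 0.0124
```

```bash
python3 -c "
from h import *
p,z=shot('side','s11');crop(p,'s11c',260,230,440,360,4);p,z=shot('top','t11');crop(p,'t11c',360,205,520,325,5)
go(.533+.0063,-.151-.15,.058,.043)
"
```

```text
11.925 tcp [ 0.541  -0.3274  0.1026] F [-0.2581 -0.8366  0.716 ] gap 0.00011042789028945674
R [[-0.004308366607145175, -0.044905711003706605, 0.9989819393244456], [0.005929257855710503, 0.9989725030627884, 0.044930858279671124], [-0.9999731405785154, 0.006116800120894893, -0.004037682233917095]] q [-0.6663  0.6716  1.3811  0.0022  1.096  -0.7123]
shift [ 0.0447  0.0262 -0.0003] len 0.05182997018318399 turn 0.002
```

View pics/t11c.png

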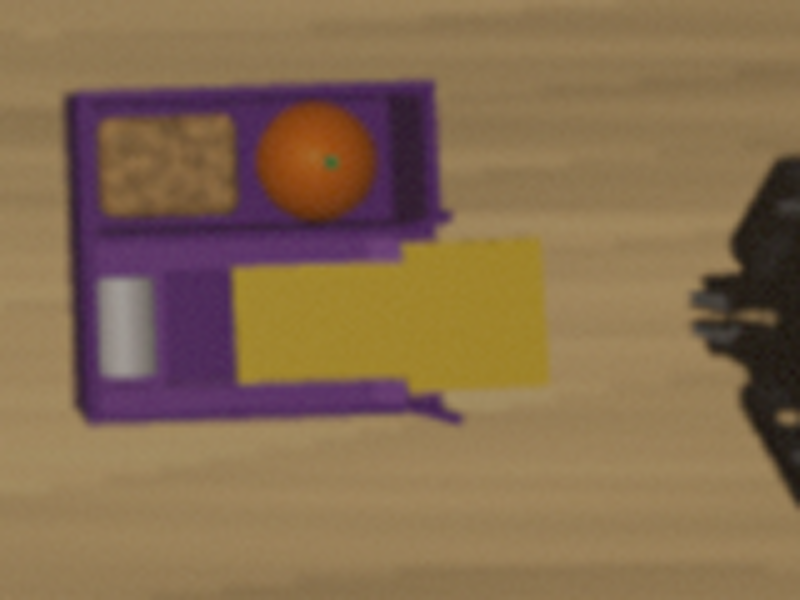

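View pics/s11c.png

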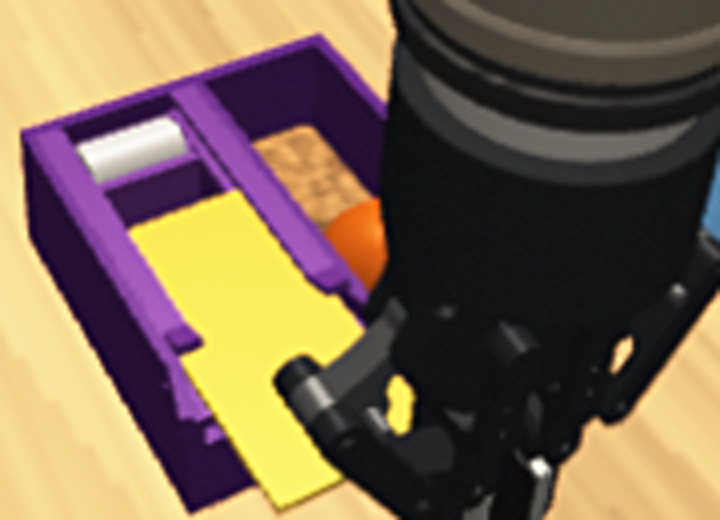

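```bash
python3 -c "
from h import *
f=lambda L,x,y,s:[(x+(a+.5)/s-.5,y+(b+.5)/s-.5) for a,b in L]
X=atz('top',f([(541,238),(548,384),(232,267),(238,383)],360,205,5),.054);print(X,X[:2].mean(0))
h=np.array([.533,-.151]);a=.043;B=np.array([[np.cos(a),-np.sin(a)],[np.sin(a),np.cos(a)]])
print((X[:,:2]-h)@B)
"
```

```text
[[ 0.5691415  -0.27186697  0.054     ]
 [ 0.50845743 -0.27408527  0.054     ]
 [ 0.55695804 -0.14175015  0.054     ]
 [ 0.50899584 -0.14405767  0.054     ]] [ 0.53879946 -0.27297612  0.054     ]
[[ 0.03091242 -0.12230885]
 [-0.02981092 -0.12191649]
 [ 0.02433352  0.00821142]
 [-0.02368355  0.00796777]]
```

Request:
send_rows:
  commands:
    - {"tx": 0.01, "ty": 0.013, "tz": 0, "turn": 0}
    - {"tx": 0.03, "ty": 0.026, "tz": 0, "turn": 0}
    - {"tx": 0.042, "ty": 0.026, "tz": 0, "turn": 0}
    - {"tx": 0.045, "ty": 0.026, "tz": 0, "turn": 0}
    - {"tx": 0.045, "ty": 0.026, "tz": 0, "turn": 0}

```text
clock: 12.55
tcp_pos: [0.5398, -0.3015, 0.0578]
orientation: [0.706, -0.014, 0.708, 0.018]
ft_force: [-0.2, -0.2, 1.2]
finger_gap: 0.0003
```

```bash
python3 -c "
from h import *
go(.533+.0045,-.151-.105,.057,.043)
"
```

```text
12.55 tcp [ 0.5398 -0.3015  0.0578] F [-0.1546 -0.1846  1.2086] gap 0.0002703254334885968
R [[-0.004042940623708746, -0.04476026446836083, 0.99898957619979], [0.005687709659151639, 0.9989805522402639, 0.04478287847571399], [-0.9999756519985608, 0.005863017180579418, -0.003784235668384317]] q [-0.6343  0.7036  1.4635  0.0026  0.9812 -0.6805]
shift [ 0.001   0.0455 -0.0003] len 0.04554019749532321 turn 0.002
```

Request:
send_rows:
  commands:
    - {"tx": 0.001, "ty": 0.01, "tz": 0, "turn": 0}
    - {"tx": 0.001, "ty": 0.02, "tz": 0, "turn": 0}
    - {"tx": 0.001, "ty": 0.03, "tz": 0, "turn": 0}
    - {"tx": 0.001, "ty": 0.04, "tz": 0, "turn": 0}
    - {"tx": 0.001, "ty": 0.047, "tz": 0, "turn": 0}

```text
clock: 13.18
tcp_pos: [0.5378, -0.2537, 0.0572]
orientation: [0.706, -0.014, 0.708, 0.018]
ft_force: [-0.3, -0.3, -0.2]
finger_gap: 0.0002
```

```bash
python3 -c "
from h import *
go(.533+.0033,-.151-.076,.057,.043)
p,z=shot('side','s12');crop(p,'s12c',260,230,440,360,4);p,z=shot('top','t12');crop(p,'t12c',360,205,520,325,5)
"
```

```text
13.175 tcp [ 0.5378 -0.2537  0.0572] F [-0.2653 -0.3384 -0.2121] gap 0.00016913269509298112
R [[-0.0039058164929759442, -0.0452749900800962, 0.9989669263147656], [0.005631610542405276, 0.9989577087128714, 0.04529659110605191], [-0.9999765145043267, 0.005802712846366034, -0.003646774383033957]] q [-0.5709  0.6692  1.5387  0.0033  0.9399 -0.6181]
shift [ 0.0004  0.0267 -0.0003] len 0.026716102240819682 turn 0.002
```

View pics/t12c.png

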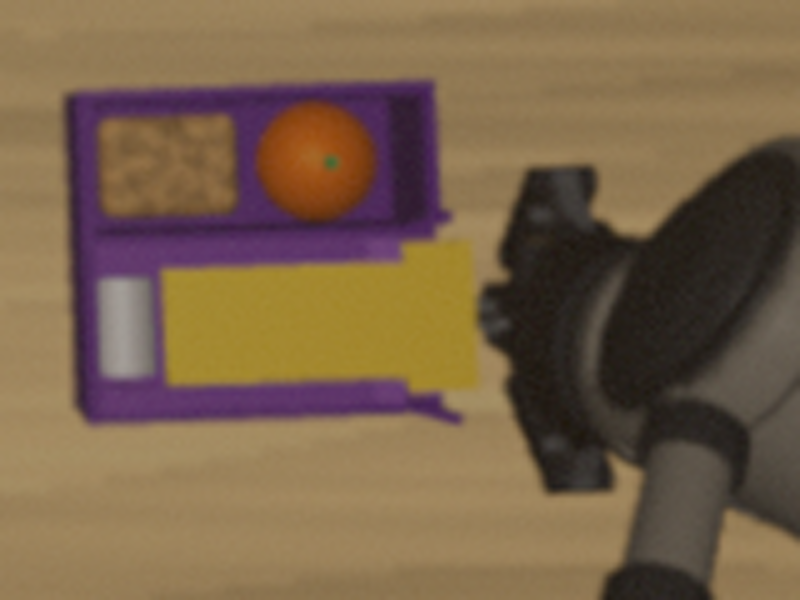

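View pics/s12c.png

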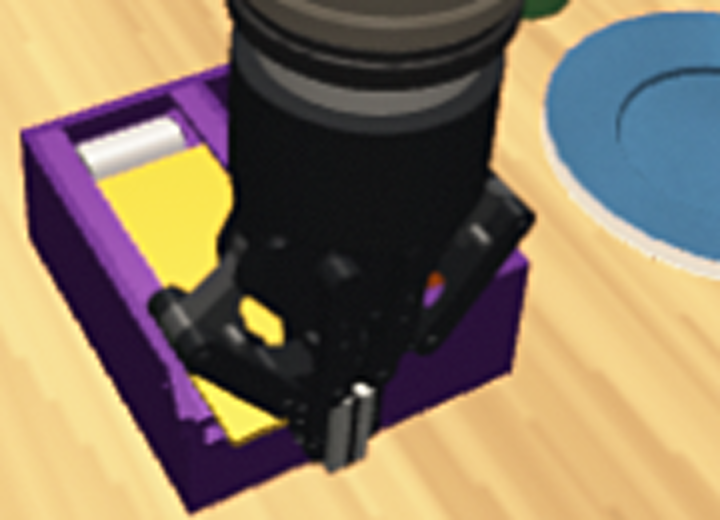

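Request:
send_rows:
  commands:
    - {"tx": 0.0, "ty": 0.004, "tz": 0, "turn": 0}
    - {"tx": 0.0, "ty": 0.008, "tz": 0, "turn": 0}
    - {"tx": 0.0, "ty": 0.012, "tz": 0, "turn": 0}
    - {"tx": 0.0, "ty": 0.016, "tz": 0, "turn": 0}
    - {"tx": 0.0, "ty": 0.019, "tz": 0, "turn": 0}

```text
clock: 13.9
tcp_pos: [0.5374, -0.2362, 0.0577]
orientation: [0.706, -0.015, 0.708, 0.017]
ft_force: [0.3, -6.2, -0.0]
finger_gap: 0.0
```

Request:
send_rows:
  commands:
    - {"tx": 0.0, "ty": 0.004, "tz": 0, "turn": 0}
    - {"tx": 0.0, "ty": 0.006, "tz": 0, "turn": 0}
    - {"tx": 0.0, "ty": 0.008, "tz": 0, "turn": 0}
    - {"tx": 0.0, "ty": 0.008, "tz": 0, "turn": 0}

```text
clock: 14.4
tcp_pos: [0.5376, -0.2296, 0.0582]
orientation: [0.707, -0.016, 0.707, 0.016]
ft_force: [0.8, -4.9, 0.8]
finger_gap: -0.0001
```

```bash
python3 -c "
from h import *
go(.533+.0033,-.151-.076,.057,.043)
p,z=shot('side','s13');crop(p,'s13c',260,230,440,360,4);p,z=shot('top','t13');crop(p,'t13c',360,205,520,325,5)
"
```

```text
14.4 tcp [ 0.5376 -0.2296  0.0582] F [ 0.782  -4.9233  0.7634] gap -0.00013086923188202596
R [[-0.00046750398114253633, -0.04524286066341185, 0.9989759081174175], [0.00047263110812217554, 0.9989758957130392, 0.045243081285063796], [-0.9999997790299074, 0.0004932984110608135, -0.0004456420249412951]] q [-0.5347  0.6511  1.5737  0.0002  0.9174 -0.5801]
shift [ 0.0012  0.0026 -0.0012] len 0.003140863682939475 turn 0.002
```

View pics/t13c.png

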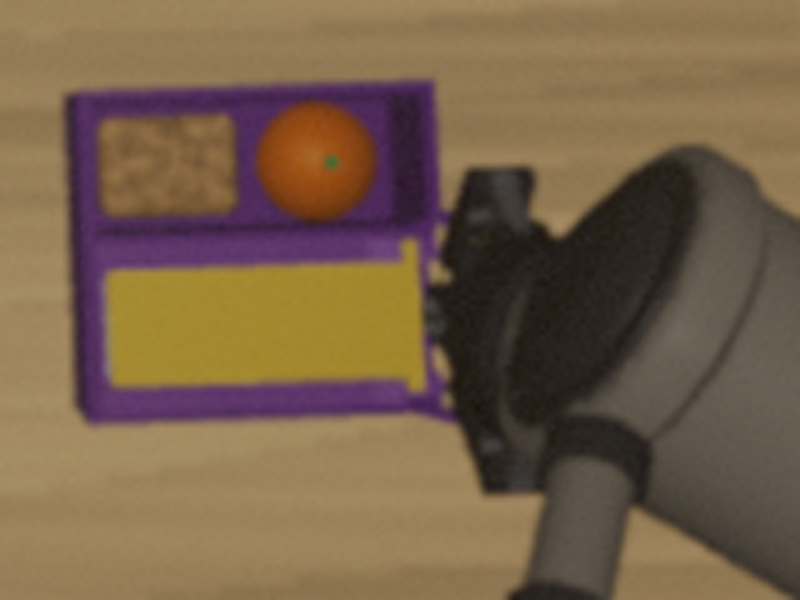

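View pics/s13c.png

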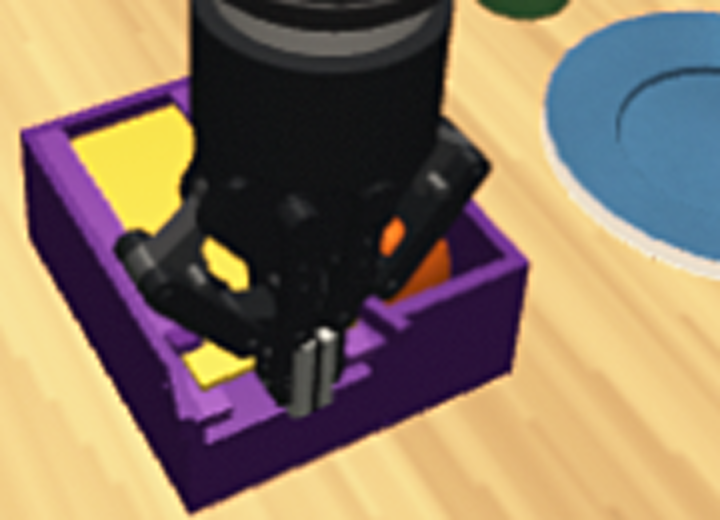

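Request:
send_rows:
  commands:
    - {"tx": 0.0006, "ty": 0.002, "tz": 0, "turn": 0}
    - {"tx": 0.0006, "ty": 0.004, "tz": 0, "turn": 0}
    - {"tx": 0.0006, "ty": 0.004, "tz": 0, "turn": 0}

```text
clock: 14.88
tcp_pos: [0.5379, -0.2269, 0.058]
orientation: [0.707, -0.017, 0.707, 0.015]
ft_force: [0.7, -5.6, 0.4]
finger_gap: -0.0002
```

Request:
send_rows:
  commands:
    - {"tx": 0.0, "ty": 0.002, "tz": 0, "turn": 0}
    - {"tx": 0.0, "ty": 0.003, "tz": 0, "turn": 0}
    - {"tx": 0.0, "ty": 0.003, "tz": 0, "turn": 0}

```text
clock: 15.25
tcp_pos: [0.5381, -0.2253, 0.0584]
orientation: [0.708, -0.017, 0.706, 0.014]
ft_force: [0.2, -6.5, 0.6]
finger_gap: -0.0
```

Request:
send_rows:
  commands:
    - {"tx": 0.0, "ty": 0.003, "tz": 0, "turn": 0}
    - {"tx": 0.0, "ty": 0.005, "tz": 0, "turn": 0}
    - {"tx": 0.0, "ty": 0.005, "tz": 0, "turn": 0}

```text
clock: 15.62
tcp_pos: [0.5382, -0.2249, 0.0592]
orientation: [0.708, -0.02, 0.705, 0.012]
ft_force: [-3.3, -17.7, 0.3]
finger_gap: -0.0001
```

```bash
python3 -c "
from h import *
st()
p,z=shot('top','t14');crop(p,'t14c',360,205,520,325,5)
st()
"
```

```text
15.625 tcp [ 0.5382 -0.2249  0.0592] F [ -3.3129 -17.6679   0.3028] gap -0.00013801320638770235
R [[0.00458413094718646, -0.045051791600186436, 0.9989741347087385], [-0.01154016935893517, 0.998915724103316, 0.04510211336861339], [-0.9999229021452737, -0.01173508469341113, 0.0040592551795035625]] q [-0.5232  0.644   1.5853 -0.0098  0.9026 -0.5622]
15.675 tcp [ 0.5382 -0.2249  0.0592] F [ -3.5694 -16.3073  -1.5394] gap -5.9031296468883e-05
R [[0.004580521196214105, -0.04493451864383155, 0.9989794331515631], [-0.011360704627535693, 0.9989231037940464, 0.04498407603624817], [-0.9999249737935028, -0.011555160782794085, 0.004065100656423515]] q [-0.5232  0.644   1.5853 -0.0096  0.9027 -0.5622]
```

View pics/t14c.png

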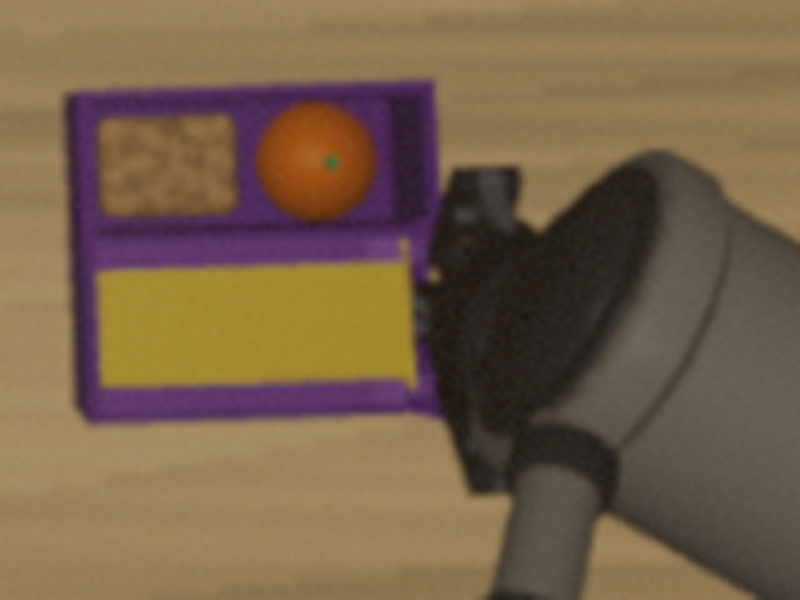

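Request:
send_rows:
  commands:
    - {"tx": 0, "ty": -0.01, "tz": 0, "turn": 0}
    - {"tx": 0, "ty": -0.035, "tz": 0, "turn": 0}
    - {"tx": -0.01, "ty": -0.07, "tz": 0, "turn": 0}
    - {"tx": -0.05, "ty": -0.11, "tz": 0, "turn": 0}
    - {"tx": -0.1, "ty": -0.15, "tz": 0, "turn": 0}

```text
clock: 16.3
tcp_pos: [0.5438, -0.3744, 0.1597]
orientation: [0.708, -0.019, 0.706, 0.012]
ft_force: [0.9, -1.0, -0.1]
finger_gap: 0.0001
```

```bash
python3 -c "
from h import *
st()
p,z=shot('side','s15');crop(p,'s15c',255,230,400,360,5);p,z=shot('top','t15');crop(p,'t15c',365,212,460,297,8)
"
```

```text
16.3 tcp [ 0.5438 -0.3744  0.1597] F [ 0.8753 -1.0376 -0.1317] gap 7.573749593138978e-05
R [[0.0027898808697197075, -0.0447180058536642, 0.9989957540035918], [-0.009366663896319578, 0.9989546486454568, 0.04474232400183889], [-0.9999522399455819, -0.009482083215401522, 0.0023681059330285525]] q [-0.7165  0.6553  1.2399 -0.0055  1.2381 -0.7595]
```

View pics/t15c.png

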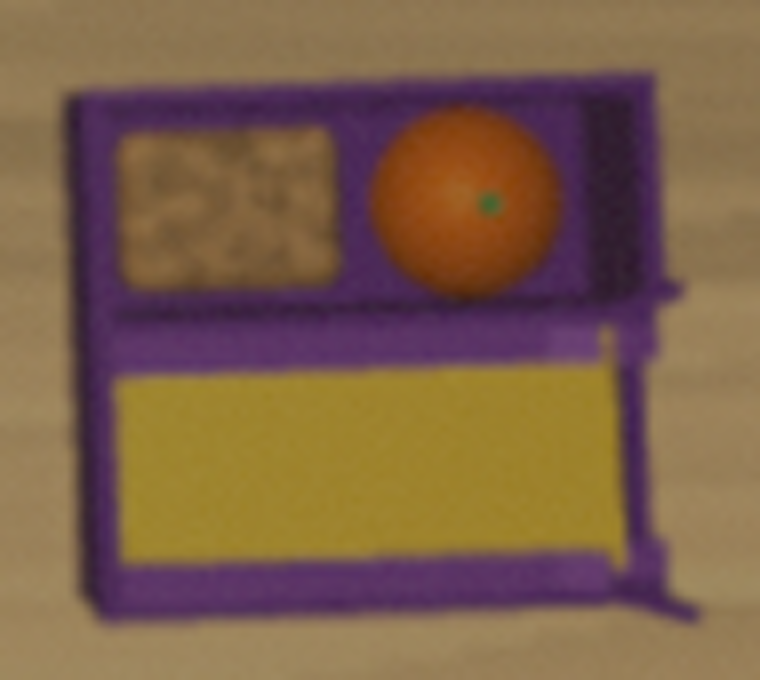

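View pics/s15c.png

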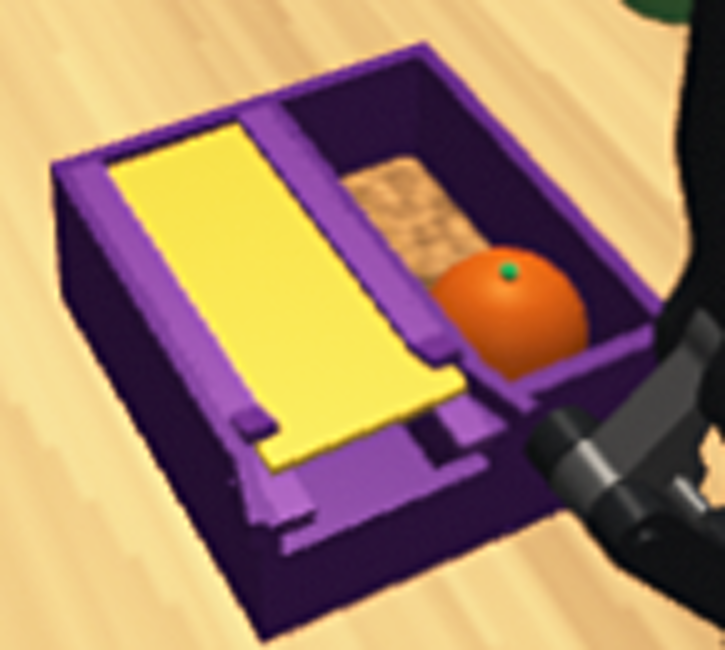

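View pics/t15.png

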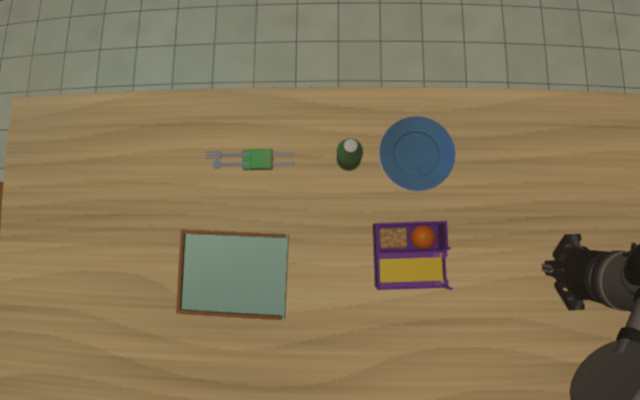

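```bash
python3 -c "
from h import *
f=lambda L,x,y,s:[(x+(a+.5)/s-.5,y+(b+.5)/s-.5) for a,b in L]
h=np.array([.533,-.151]);a=.043;B=np.array([[np.cos(a),-np.sin(a)],[np.sin(a),np.cos(a)]])
b=lambda X:print(((X[:,:2]-h)@B*1e3).round(1).tolist())
b(atz('top',f([(613,362),(625,553)],365,212,8),.054));b(atz('top',f([(645,365),(655,540)],365,212,8),.036))
b(atz('top',f([(115,377),(121,565)],365,212,8),.054));print('side rear, front')
b(atz('side',f([(273,470),(466,383)],255,230,5),.053));b(atz('side',f([(107,168),(240,124)],255,230,5),.054))
print('side ledge ends, front wall');b(atz('side',f([(268,524),(312,512),(462,447),(508,428)],255,230,5),.05));b(atz('side',f([(285,552),(487,463)],255,230,5),.036))
"
```

```text
[[23.8, -65.5], [-25.8, -66.1]]
[[21.4, -79.1], [-25.1, -79.4]]
[[25.1, 64.6], [-23.5, 65.2]]
side rear, front
[[-28.4, -65.1], [34.1, -63.1]]
[[-20.4, 65.4], [26.7, 65.2]]
side ledge ends, front wall
[[-36.7, -78.3], [-24.6, -80.3], [22.5, -80.2], [37.4, -80.4]]
[[-31.8, -78.8], [32.7, -78.6]]
```

```bash
python3 -c "
from h import *
print(order.close_job())"
```

```text
the job is handed in; nothing more can be done
None
```

I handed the job in with the lid home in the lunchbox, at about 16 s of robot time; the hand-in gives no verdict.

- **Moving the lid:** I pressed on it with closed fingers at about 7 N and dragged it until about 45 mm hung over the open edge. I let it rest flat there, then gripped the overhanging end and lifted it.
- **Inserting it:** I slid it under the lips, released it, and pushed its rear end over the ridge. The push force held at about 5 to 6.5 N, then jumped to about 18 N with almost no further movement, so I took the lid to be against the end wall.

**Last checks, both cameras:**
- The lid's ends measured at about -65.5 and +65 mm along the channel, where ±65 mm is home. It sits centred to about 1 mm across and is aligned with the channel.
- One rear corner in the side view read 2 to 3 mm off. That is within what I can read from a picture, and nothing else disagreed.
- The bottle, plates and cutlery sit at the same pixels as at the start.
- The gripper is clear of everything, with the wrist force near zero.

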